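# Kit tray: clear it and load rocker covers rim down

### The job

Clear the spanner and every used fuel cap off the grey kit tray into the red pan, then load every aluminium rocker cover into the tray: each one fully down in a pocket of its own with its open rim down and its closed crown up, whichever way it lies now. Let go of everything, and leave the carton, the jar and the can where they stand.

Things in the scene. Friction and masses are not known exactly. Their poses are not given: they have to be found in the camera images.
- tray: Fixed grey plastic kit tray, 100 (x) x 260 (y) x 18 mm high, with four rectangular pockets in a row along its y, 66 mm apart. Origin: centre of its underside, on the bench.
- pocket0 (a point): Centre of the floor of tray pocket 0 (tray y = -99 mm). Pocket 58 mm along the tray's x, 50 mm along its y, 9 mm deep, its floor 9 mm above the bench, its axes the tray's. A cover fits only with its 52 mm length along the tray's x (either way round) and then stands 21 mm proud.
- pocket1 (a point): Centre of the floor of tray pocket 1 (tray y = -33 mm). Pocket 58 mm along the tray's x, 50 mm along its y, 9 mm deep, its floor 9 mm above the bench, its axes the tray's. A cover fits only with its 52 mm length along the tray's x (either way round) and then stands 21 mm proud.
- pocket2 (a point): Centre of the floor of tray pocket 2 (tray y = 33 mm). Pocket 58 mm along the tray's x, 50 mm along its y, 9 mm deep, its floor 9 mm above the bench, its axes the tray's. A cover fits only with its 52 mm length along the tray's x (either way round) and then stands 21 mm proud.
- pocket3 (a point): Centre of the floor of tray pocket 3 (tray y = 99 mm). Pocket 58 mm along the tray's x, 50 mm along its y, 9 mm deep, its floor 9 mm above the bench, its axes the tray's. A cover fits only with its 52 mm length along the tray's x (either way round) and then stands 21 mm proud.
- pan: Fixed open red plastic pan, 220 (x) x 170 (y) x 35 mm high, walls and floor 5 mm. Origin: centre of its underside.
- pan_in (a point): Centre of the pan's inner floor, 5 mm above the bench; its axes are the pan's.
- cover_a: Aluminium rocker cover, hollow box 52 (x) x 44 (y) x 30 mm (z), walls 4 mm: open rim at z = 0, closed crown with two dark spots at z = 30. Origin: centre of the rim plane; z points to the crown (rim down: z up). 150 g. May be absent (None). At first stands on a 52 x 30 mm side, y upright, crown facing left or right of the robot (within 25 degrees).
- cover_b: Aluminium rocker cover, hollow box 52 (x) x 44 (y) x 30 mm (z), walls 4 mm: open rim at z = 0, closed crown with two dark spots at z = 30. Origin: centre of the rim plane; z points to the crown (rim down: z up). 150 g. May be absent (None). At first stands on a 52 x 30 mm side, y upright, crown facing left or right of the robot (within 25 degrees).
- cover_c: Aluminium rocker cover, hollow box 52 (x) x 44 (y) x 30 mm (z), walls 4 mm: open rim at z = 0, closed crown with two dark spots at z = 30. Origin: centre of the rim plane; z points to the crown (rim down: z up). 150 g. May be absent (None). At first lies flat upside down, rim up.
- cover_d: Aluminium rocker cover, hollow box 52 (x) x 44 (y) x 30 mm (z), walls 4 mm: open rim at z = 0, closed crown with two dark spots at z = 30. Origin: centre of the rim plane; z points to the crown (rim down: z up). 150 g. May be absent (None). At first stands on a 52 x 30 mm side, y upright, crown facing left or right of the robot (within 25 degrees).
- wrench: Steel spanner about 160 mm long (its x), lying flat across tray pocket 1 at the start. Handle 14 mm wide, 7 mm thick; ends up to 28 mm wide, 9 mm thick. Origin: under the middle of the handle; z up. 120 g.
- cap_a: Black round used fuel cap, 38 mm diameter, 24 mm tall, 40 g, standing in an end pocket of the tray at the start, its top 15 mm above the tray. Origin: centre of its underside, z up. It may be absent (None).
- cap_b: Black round used fuel cap, 38 mm diameter, 24 mm tall, 40 g, standing in an end pocket of the tray at the start, its top 15 mm above the tray. Origin: centre of its underside, z up. It may be absent (None).
- carton: Bystander: cardboard carton 45 x 80 x 50 mm. Origin: centre of its underside.
- jar: Bystander: closed jar, 52 mm diameter, 60 mm tall. Origin: centre of its underside.
- oilcan: Bystander: steel can, 56 mm diameter, 75 mm tall. Origin: centre of its underside.

How it is judged:
On the way, in this order (a step that is already met when the one before it is completed fails the run):
1. the spanner and every used cap lie in the pan (x of wrench in the frame of pan_in between -0.1 and 0.1 m and y of wrench in the frame of pan_in between -0.078 and 0.078 m and z of each of wrench, cap_a, cap_b in the frame of pan_in below 0.045 m and x of cap_a in the frame of pan_in between -0.1 and 0.1 m and y of cap_a in the frame of pan_in between -0.078 and 0.078 m and x of cap_b in the frame of pan_in between -0.1 and 0.1 m and y of cap_b in the frame of pan_in between -0.078 and 0.078 m), for 0.2 s.
2. every cover sits in a pocket, rim down ((distance between cover_a and pocket0 below 0.008 m or distance between cover_a and pocket1 below 0.008 m or distance between cover_a and pocket2 below 0.008 m or distance between cover_a and pocket3 below 0.008 m) and angle between each of cover_a, cover_b, cover_c, cover_d's own z axis and vertical below 0.12 rad and (distance between cover_b and pocket0 below 0.008 m or distance between cover_b and pocket1 below 0.008 m or distance between cover_b and pocket2 below 0.008 m or distance between cover_b and pocket3 below 0.008 m) and (distance between cover_c and pocket0 below 0.008 m or distance between cover_c and pocket1 below 0.008 m or distance between cover_c and pocket2 below 0.008 m or distance between cover_c and pocket3 below 0.008 m) and (distance between cover_d and pocket0 below 0.008 m or distance between cover_d and pocket1 below 0.008 m or distance between cover_d and pocket2 below 0.008 m or distance between cover_d and pocket3 below 0.008 m)), for 0.2 s.
At the end, for the whole second after the job is handed in: Spanner and used caps lie inside the pan's walls (origins within 100 x 78 mm of its centre and less than 45 mm above its floor); every cover present has its origin within 8 mm of a pocket's floor centre and its z axis within 0.12 rad of straight up; all at rest and released (all of step 1 and all of step 2 and linear speed of each of cover_a, cover_b, cover_c, cover_d, wrench, cap_a, cap_b below 0.03 m/s); the robot touches nothing.
It fails at once if the carton is moved by more than 3 cm (distance of carton from where it was at the start of the episode above 0.03 m).
It fails at once if the jar is moved by more than 3 cm (distance of jar from where it was at the start of the episode above 0.03 m).
It fails at once if the oilcan is moved by more than 3 cm (distance of oilcan from where it was at the start of the episode above 0.03 m).
Of cap_a, cap_b only 1 to 2 are there at a start; the rules pass over those that are not, and their reading is None.
Of cover_a, cover_b, cover_c, cover_d only 3 to 4 are there at a start; the rules pass over those that are not, and their reading is None.
At some moment in a run one of cover_a, cover_b, cover_c, cover_d may be knocked a few centimetres aside while the robot is not near it.
Once in a run the grip may slacken for a moment while it holds something.
It also fails if it takes over 210 s, if anything falls off the work surface, if the arm or the gripper's body presses on something with over 40 N, if the wrist force passes 120 N, or if a joint passes its speed limit or range.

### The arm

A 6-joint arm with a two-finger parallel gripper is mounted at the origin on the work surface. World frame = base frame: x ahead of the robot, y to its left, z up, the work surface at z = 0. Lengths are in m, angles in rad, forces in N, time in s.
With the tool pointing down it reaches from about 0.35 to 0.85 m from the base axis. Payload 8.1 kg.
Tool frame: the origin (TCP) lies midway between the tips of the shut fingers; the grasp point (between the pads) lies 19 mm behind it; z points along the fingers, y is the line along which they close (so a half turn about z gives the same grasp; the last joint's range is limited). The gripper opens to 93 mm and grips with 3 to 60 N. Pads are 15 mm wide; open, the fingers measure 128 mm over their backs; the gripper's body (75 mm by 188 mm) begins 65 mm behind the grasp point.
Start: joints at [-1.194, 0.13, 1.488, -0, 1.523, -0.085], TCP at [0.267, -0.537, 0.219] pointing down, gripper open.
Joint ranges: [-2.96, 2.96], [-0.89, 2.26], [0.02, 2.5], [-1.34, 4.48], [0, 2.73], [-2.66, 2.66]. Speed limits (rad/s): [2.39, 2.39, 2.79, 3.14, 3.14, 3.14].

### API

Orientations are given as a rotation vector (axis times angle).
In Python, from station import sense, read_camera, camera_info, close_job gives the robot as it stands. The module is installed in compiled form; this text tells all that it offers.
- The arm moves only by the tool carry_out, never from a script. Its argument "rows" is one flat list of numbers, 7 for each row, row after row: the turn, a rotation vector about the tool's x, y, z in units of 8 degrees (1.0 is 8 degrees), then the shift along the tool's x, y, z in m, then the opening, from -1 (shut) to 1 (fully open). In form: [wx, wy, wz, tx, ty, tz, fingers, wx, wy, wz, tx, ty, tz, fingers, ...]. A call has 1 to 5 rows; each row is the pose to reach, as a shift and turn from the pose commanded when the call began, along the tool's axes at that moment; what a row does not reach only later rows make up. A row lasts 1/8 s, in which the tool goes at most 62.5 mm and 10.7 degrees, less where a joint would pass 70% of its speed; a pose out of reach is approached as far as the arm can. A call with a gripper value outside its range is refused whole. The fingers move at their own pace and stop on an object; "grip_force" is the grip in N (left out, the last holds). Time passes only in rows, so rows that repeat a pose let the fingers close. It gives the time, the measured TCP pose, the force, the opening and the grip force at its end, in the units of the state.
- sense(): the state, without advancing time (a new reading comes with each control period).
- read_camera(name): name is "scene" or "top" or "wrist"; returns (picture, depth): 420x560x3 uint8, blue, green, red; 420x560 float32, m along the optical axis (not along the pixel's ray), 0 where there is no reading.
- camera_info(name): a dict with "fx", "fy", "cx", "cy" (pixels), "extrinsics" (4x4, takes a point from camera to world coordinates); the wrist camera has in their place "tool_from_camera" (4x4, takes a point from camera to tool coordinates, whose origin is the TCP and whose axes are the flange's). Camera axes: x right, y down, z forward; pixel columns grow to the right and rows downward; lengths in m; the calibration is good to about 2 mm. A picture is of the moment at which its call begins: read the wrist's pose just before it. camera_info takes no time and is no camera call.
- close_job(): hands the job in; it is judged then, once.
The state is a dict: "time_s": time; "joint_pos": joint angles; "qd": joint speeds; "joint_efforts": joint torques, N m; "position": TCP position; "tcp_rot": TCP orientation; "ft_force": force on the tool from outside, world axes, zero at the start; "ft_torque": the same for the moment, N m; "gripper_width": finger opening in m; "finger_force": force on a finger pad.
Only numpy, scipy, OpenCV 4.12 (cv2) and the standard library are available. Lean on these libraries where they do the work, as an engineer would, in place of code of your own. Each camera call takes 0.05 s, during which the arm holds its last target. There are 200 camera calls.

## Working session

There is one attempt and no reset: what is moved stays moved. The work goes in short steps, Python scripts to look and compute and a tool call to move; the robot and the scene stay as the last step left them, time stands still between calls to the robot, and variables do not carry over. Pictures are saved under pics/ and viewed, at most 14 in all, crops included, and the job is handed in when it is done.

Besides the shell and the picture viewer there is one more tool, called after "Call:" as name(argument=value, ...) on one line, values as JSON. carry_out: Moves the arm, as the interface text tells. Its arguments: {"type":"object","properties":{"rows":{"type":"array"},"grip_force":{"type":"number"}},"required":["rows"]}

```bash
mkdir -p pics; cat > h.py <<'E'
import numpy as np, cv2
from scipy.spatial.transform import Rotation as R
from station import *
def T_cam(name):
    ci=camera_info(name)
    if name!='wrist': return ci,np.array(ci['extrinsics'])
    s=sense(); T=np.eye(4); T[:3,:3]=R.from_rotvec(s['tcp_rot']).as_matrix(); T[:3,3]=s['position']
    return ci,T@np.array(ci['tool_from_camera'])
def snap(name,png=None):
    ci,T=T_cam(name); im,d=read_camera(name)
    if png: cv2.imwrite('pics/'+png,im)
    v,u=np.mgrid[:420,:560]
    p=np.stack([(u-ci['cx'])/ci['fx']*d,(v-ci['cy'])/ci['fy']*d,d],-1)@T[:3,:3].T+T[:3,3]
    p[d==0]=np.nan
    return im,d,p
E
python3 - <<'E'
from h import *
s=sense(); print(s)
for n in('top','scene'):
    im,d,p=snap(n,n+'0.png'); np.savez(n+'0.npz',im=im,p=p); print(n,np.round(T_cam(n)[1],3).tolist())
E
```

```text
{'time_s': 0.0, 'joint_pos': array([-1.19439738e+00,  1.31177075e-01,  1.48927300e+00,  1.01742408e-05,
        1.52295568e+00, -8.53658155e-02]), 'qd': array([ 1.05657205e-03,  1.60296134e-04, -7.99753624e-05, -8.23200504e-04,
        7.83485415e-04,  6.85521342e-04]), 'joint_efforts': array([ 2.99327432e-03, -5.59841180e+01, -4.91757202e+01,  7.70101044e-02,
        3.53174075e-02, -1.22102815e-04]), 'position': array([ 0.26715458, -0.53662245,  0.21758137]), 'tcp_rot': array([-3.05648242e+00, -7.18499699e-01,  3.96949180e-04]), 'ft_force': array([-0.10872393, -0.18527771, -0.794103  ]), 'ft_torque': array([0.01750414, 0.02810931, 0.01495915]), 'finger_force': 0.0, 'gripper_width': 0.0928530410792914}
top [[0.003, -0.996, 0.091, 0.502], [-1.0, -0.004, -0.012, 0.033], [0.012, -0.091, -0.996, 1.046], [0.0, 0.0, 0.0, 1.0]]
scene [[0.429, 0.773, -0.468, 1.126], [0.903, -0.361, 0.233, -0.265], [0.011, -0.522, -0.853, 1.063], [0.0, 0.0, 0.0, 1.0]]
```

View pics/top0.png

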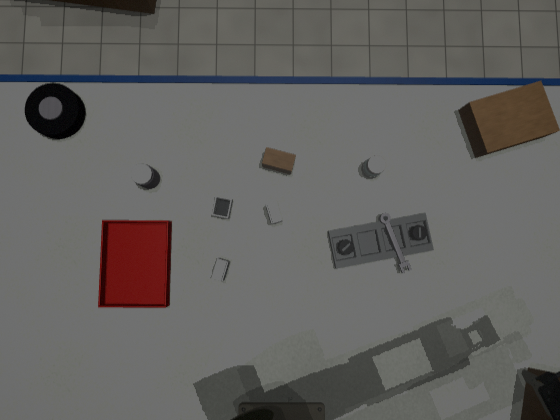

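View pics/scene0.png

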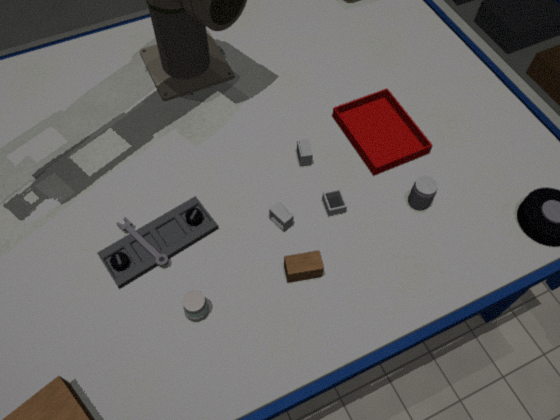

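Top view: tray around (380,241) with caps at (345,246) and (418,232), and the spanner across (397,245). The pan is at (135,263). There are three covers: rim-up at (222,208), and on their sides at (272,215) and (220,268). Bystanders: carton (278,160), jar (371,168) and can (147,177).

```bash
python3 - <<'E'
from h import *
Z=np.load('top0.npz'); p=Z['p']; im=Z['im']
z=p[...,2]; print('bench z',np.nanmedian(z[200:300,250:320]), np.nanstd(z[280:300,250:320]))
m=((z>0.006)&(z<0.12)).astype(np.uint8); m[:90]=0; m[310:]=0; m[:,:95]=0;m[:,440:]=0
n,l,st,c=cv2.connectedComponentsWithStats(m)
for i in range(1,n):
    if st[i,4]<40: continue
    q=p[l==i]; zt=np.nanpercentile(q[:,2],95)
    t=q[q[:,2]>zt-0.006] 
    (cx,cy),(w,h),a=cv2.minAreaRect((q[:,:2]*1000).astype(np.float32))
    (cx2,cy2),(w2,h2),a2=cv2.minAreaRect((t[:,:2]*1000).astype(np.float32))
    print(st[i],np.round(c[i]),'ztop %.3f'%zt,'all',np.round([cx,cy,w,h,a]),'top',np.round([cx2,cy2,w2,h2,a2]))
E
```

```text
bench z -0.000119293072398996 0.0019164034889094506
[262 147  34  27 629] [278. 160.] ztop 0.053 all [728.   8.  80.  46.  76.] top [728.   8.  79.  45.  76.]
[362 155  24  23 403] [373. 166.] ztop 0.063 all [ 711. -238.   50.   49.    8.] top [ 712. -239.   43.   45.   45.]
[131 163  29  26 546] [145. 176.] ztop 0.077 all [682. 348.  53.  53.  27.] top [683. 350.  50.  50.  30.]
[212 195  21  24 197] [222. 206.] ztop 0.033 all [606. 155.  45.  52.  79.] top [606. 155.  45.  52.  79.]
[266 201  17  23 254] [274. 212.] ztop 0.046 all [591.  21.  52.  30.  17.] top [591.  21.  52.  30.  17.]
[ 328  212  106   61 3976] [381. 240.] ztop 0.033 all [ 510. -261.  158.  262.   10.] top [ 526. -260.  214.  129.   76.]
[  98  220   73   88 1381] [132. 264.] ztop 0.036 all [461. 376. 172. 220.  90.] top [460. 375. 219. 172.   0.]
[144 259  14  15  53] [149. 266.] ztop 0.009 all [451. 342.  34.  36.  81.] top [451. 342.  34.  36.  81.]
[211 258  19  23 284] [220. 269.] ztop 0.047 all [446. 156.  31.  52.  73.] top [446. 156.  30.  52.  74.]
```

```bash
python3 - <<'E'
from h import *
Z=np.load('top0.npz'); p=Z['p']; im=Z['im']
z=p[...,2]; roi=np.zeros_like(z,bool); roi[205:280,322:440]=1
g=im.max(-1).astype(int)
def rect(m): return np.round(cv2.minAreaRect((p[m][:,:2]*1000).astype(np.float32))[0]+cv2.minAreaRect((p[m][:,:2]*1000).astype(np.float32))[1]+(cv2.minAreaRect((p[m][:,:2]*1000).astype(np.float32))[2],),1)
t=roi&(abs(z-.018)<.004)&(g<135)
t=cv2.morphologyEx(t.astype(np.uint8),cv2.MORPH_OPEN,np.ones((3,3)))>0
print('tray',rect(t),'bright quantiles',np.percentile(g[t],[10,50,90]))
w=roi&(g>np.percentile(g[t],50)+25)&(z>.010)
n,l,st,c=cv2.connectedComponentsWithStats(w.astype(np.uint8)); i=1+st[1:,4].argmax()
q=p[l==i]; print('wrench',st[i],rect(l==i),np.nanmean(q,0))
mu=q[:,:2].mean(0); u,s,vt=np.linalg.svd(q[:,:2]-mu); print('axis',np.degrees(np.arctan2(vt[0,1],vt[0,0])),np.ptp((q[:,:2]-mu)@vt[0]))
k=roi&(z>.0275)
n,l,st,c=cv2.connectedComponentsWithStats(k.astype(np.uint8))
for i in range(1,n):
  if st[i,4]>15: q=p[l==i]; print('cap?',st[i],np.round(cv2.minEnclosingCircle((q[:,:2]*1000).astype(np.float32))[0],1),q.mean(0).round(4),np.median(g[l==i]))
cr=cv2.resize(im[185:290,195:295],None,fx=4,fy=4,interpolation=cv2.INTER_CUBIC); cr2=cv2.resize(im[205:285,320:440],None,fx=4,fy=4,interpolation=cv2.INTER_CUBIC)
o=np.zeros((745,480,3),np.uint8); o[:420,:400]=cr; o[424:744]=cr2; cv2.imwrite('pics/c1.png',cv2.resize(o,(387,600)))
E
```

```text
tray [ 521.1 -259.1  100.   261.6   10.8] bright quantiles [66. 77. 82.]
wrench [386 223   6  15  27] [ 546.1 -278.2   37.2    9.3    9. ] [ 0.54685576 -0.27822745  0.02579445]
axis -163.14743878188358 0.03736369796067299
cap? [411 225  16  15 182] [ 540.8 -354.4] [ 0.541  -0.3538  0.033 ] 40.0
cap? [338 239  16  16 178] [ 503.7 -164.3] [ 0.5036 -0.1641  0.0329] 44.0
```

View pics/c1.png

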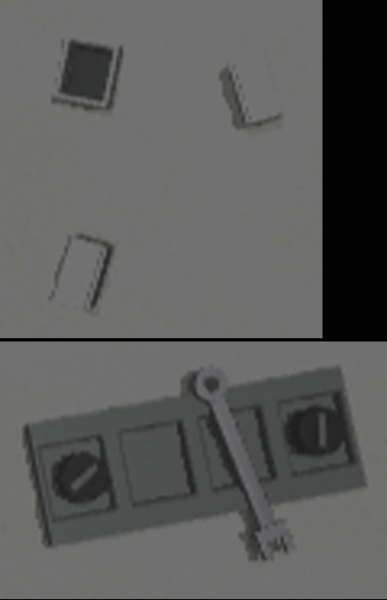

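The crop shows cover crowns/rims and the tray: caps in both end pockets, and the spanner across pocket 1, ring near top px (385,218) and jaw near (404,268).

```bash
cat >> h.py <<'E'
def pose(x,y,z,yaw,tilt=0):
    a=np.radians(yaw); c,s=np.cos(a),np.sin(a)
    return np.array([x,y,z]), R.from_matrix(np.array([[-s,c,0],[c,s,0],[0,0,-1]]))*R.from_rotvec([0,np.radians(tilt),0])
def now():
    s=sense(); return np.array(s['position']),R.from_rotvec(s['tcp_rot'])
def plan(wps,g0=1.0):
    """wps: ((x,y,z,yaw,tilt) mm/deg, opening, extra rows). prints calls"""
    cur=now(); rows=[]
    for w in wps:
        q=w[0]; tgt=pose(q[0]/1e3,q[1]/1e3,q[2]/1e3,*q[3:])
        d=tgt[0]-cur[0]; r=(cur[1].inv()*tgt[1]).as_rotvec()
        n=max(1,int(np.ceil(max(np.linalg.norm(d)/.062,np.degrees(np.linalg.norm(r))/10.5))))
        for k in range(1,n+1): rows.append((cur[0]+d*k/n,cur[1]*R.from_rotvec(r*k/n),w[1]))
        for k in range(w[2]): rows.append((tgt[0],tgt[1],w[1]))
        cur=tgt
    b=now()
    for i in range(0,len(rows),5):
        out=[]
        for pp,rr,g in rows[i:i+5]:
            v=np.degrees((b[1].inv()*rr).as_rotvec())/8; t=b[1].inv().apply(pp-b[0])
            out+=[f'{a:.2f}' for a in v]+[f'{a:.4f}' for a in t]+[f'{g:g}']
        print('['+','.join(o.replace('-0.00,','0,') for o in out)+']'); b=rows[min(i+4,len(rows)-1)][:2]
E
python3 - <<'E'
from h import *
Z=np.load('top0.npz'); p=Z['p']; im=Z['im'].max(-1).astype(int); z=p[...,2]
# handle centre per image row: brightest run between ring and jaw
pts=[]
for v in range(226,260,2):
    u0=385+(v-218)*19/50; us=np.arange(int(u0)-5,int(u0)+7); b=im[v,us]-np.percentile(im[v,us],40); b=np.clip(b,0,None)
    u=(us*b).sum()/b.sum(); pts.append([v,u])
pts=np.array(pts); 
ci,T=T_cam('top')
ray=np.stack([(pts[:,1]-ci['cx'])/ci['fx'],(pts[:,0]-ci['cy'])/ci['fy'],np.ones(len(pts))],1)@T[:3,:3].T
w=T[:3,3]+ray*((.025-T[2,3])/ray[:,2])[:,None]
f=np.polyfit(w[:,0],w[:,1],1); res=w[:,1]-np.polyval(f,w[:,0]); ok=abs(res)<.003; f=np.polyfit(w[ok,0],w[ok,1],1)
print(w[:,:2].round(4).tolist()); print('slope deg',np.degrees(np.arctan(f[0])),'y at .527,.521',np.polyval(f,[.527,.521]),res.round(4))
E
```

```text
[[0.5566, -0.2758], [0.5514, -0.2795], [0.5462, -0.2828], [0.541, -0.2834], [0.5359, -0.2859], [0.5307, -0.2872], [0.5255, -0.2894], [0.5204, -0.2917], [0.5152, -0.2932], [0.5101, -0.296], [0.5049, -0.2969], [0.4998, -0.2976], [0.4946, -0.3011], [0.4895, -0.303], [0.4844, -0.3049], [0.4793, -0.3119], [0.4742, -0.3156]]
slope deg 21.847886107116963 y at .527,.521 [-0.28883927 -0.29124492] [ 0.0006 -0.0009 -0.002  -0.0004 -0.0007  0.0002  0.0001  0.      0.0007
  0.0001  0.0013  0.0028  0.0015  0.0018  0.002  -0.0028 -0.0044]
```

```bash
python3 - <<'E'
from h import *
plan([((525,-289.6,110,-68,0),.2,0),((525,-289.6,21,-68,0),.2,1),((525,-289.6,21,-68,0),-1,4)])
E
```

```text
[-0.00,-0.00,0.08,0.0487,-0.0152,0.0154,0.2,-0.00,-0.00,0.16,0.0974,-0.0303,0.0308,0.2,-0.01,-0.00,0.24,0.1461,-0.0455,0.0462,0.2,-0.01,-0.00,0.32,0.1948,-0.0606,0.0617,0.2,-0.01,-0.00,0.40,0.2435,-0.0758,0.0771,0.2]
[-0.00,-0.00,0.08,0.0478,-0.0179,0.0154,0.2,-0.00,-0.00,0.16,0.0956,-0.0357,0.0308,0.2,-0.00,-0.00,0.16,0.0956,-0.0357,0.0753,0.2,-0.00,-0.00,0.16,0.0956,-0.0357,0.1198,0.2,-0.00,-0.00,0.16,0.0956,-0.0357,0.1198,0.2]
[0.00,0.00,0.00,0.0000,0.0000,0.0000,-1,0.00,0.00,0.00,0.0000,0.0000,0.0000,-1,0.00,0.00,0.00,0.0000,0.0000,0.0000,-1,0.00,0.00,0.00,0.0000,0.0000,0.0000,-1,0.00,0.00,0.00,0.0000,0.0000,0.0000,-1]
```

Call:
carry_out(rows=[0,0,0.08,0.0487,-0.0152,0.0154,0.2,0,0,0.16,0.0974,-0.0303,0.0308,0.2,0,0,0.24,0.1461,-0.0455,0.0462,0.2,0,0,0.32,0.1948,-0.0606,0.0617,0.2,0,0,0.4,0.2435,-0.0758,0.0771,0.2])

```text
time_s: 0.72
position: [0.4524, -0.3593, 0.1407]
tcp_rot: [-3.077, -0.632, 0.0]
ft_force: [0.5, 0.0, 0.0]
gripper_width: 0.0563
finger_force: 0.0
```

Call:
carry_out(rows=[0,0,0.08,0.0478,-0.0179,0.0154,0.2,0,0,0.16,0.0956,-0.0357,0.0308,0.2,0,0,0.16,0.0956,-0.0357,0.0308,0.2])

```text
time_s: 1.1
position: [0.5261, -0.2866, 0.1084]
tcp_rot: [-3.08, -0.605, 0.003]
ft_force: [-0.6, -0.6, -0.9]
gripper_width: 0.0558
finger_force: 0.0
```

```bash
python3 - <<'E'
from h import *
print(sense()['position'],np.round(now()[1].as_matrix(),3).tolist(),np.round(camera_info('wrist')['tool_from_camera'],3).tolist())
im,d,p=snap('wrist','w1.png'); np.savez('w1.npz',im=im,p=p)
plan([((525,-289.6,21,-68,0),.2,1),((525,-289.6,21,-68,0),-1,4)])
E
```

```text
[ 0.5261159  -0.28657977  0.10842791] [[0.926, 0.378, -0.003], [0.378, -0.926, 0.003], [-0.001, -0.004, -1.0]] [[-0.0, -0.964, -0.266, 0.073], [1.0, -0.0, -0.0, -0.001], [0.0, -0.266, 0.964, -0.165], [0.0, 0.0, 0.0, 1.0]]
[-0.01,0.01,0.01,-0.0003,0.0006,0.0442,0.2,-0.02,0.01,0.02,-0.0006,0.0012,0.0883,0.2,-0.02,0.01,0.02,-0.0006,0.0012,0.0883,0.2,-0.02,0.01,0.02,-0.0006,0.0012,0.0883,-1,-0.02,0.01,0.02,-0.0006,0.0012,0.0883,-1]
[0.00,0.00,0.00,0.0000,0.0000,0.0000,-1,0.00,0.00,0.00,0.0000,0.0000,0.0000,-1,0.00,0.00,0.00,0.0000,0.0000,0.0000,-1]
```

View pics/w1.png

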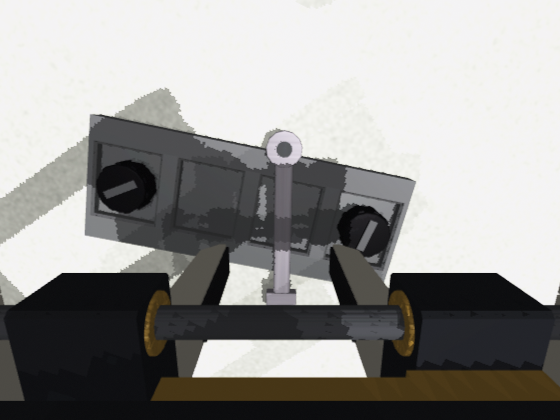

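Wrist view: the spanner handle runs along column 283, midway between the fingers (228 and 330), and both caps and all four pockets are visible. Descending.

Call:
carry_out(rows=[0,0,0,0,0.001,0.0442,0.2,0,0,0,0,0.001,0.0875,0.2,0,0,0,0,0.001,0.0875,0.2,0,0,0,0,0.001,0.0875,-1,0,0,0,0,0.001,0.0875,-1], grip_force=40)

```text
time_s: 1.78
position: [0.5258, -0.292, 0.0243]
tcp_rot: [3.083, 0.598, 0.001]
ft_force: [0.0, -0.3, -0.4]
gripper_width: 0.0406
finger_force: 0.0
```

Call:
carry_out(rows=[0,0,0,0,0,0,-1,0,0,0,0,0,0,-1,0,0,0,0,0,-0.03,-1,0,0,0,0,0,-0.03,-1])

```text
time_s: 2.28
position: [0.5276, -0.2924, 0.056]
tcp_rot: [3.08, 0.598, 0.006]
ft_force: [0.6, -0.7, -0.8]
gripper_width: 0.0019
finger_force: 0.0
```

```bash
python3 - <<'E'
from h import *
s=sense();print(s['position'],s['gripper_width'],s['finger_force'],s['ft_force'])
plan([((525,-289.6,110,-68,0),-1,0),((460,355,110,-68,0),-1,0),((460,355,16,-68,0),-1,1)])
E
```

```text
[ 0.52758957 -0.29237223  0.05601242] 0.001855944100021262 0.0 [ 0.58120862 -0.72474906 -0.79791348]
[0.03,-0.02,-0.00,-0.0012,-0.0033,-0.0540,-1,0.03,-0.02,-0.00,0.0152,-0.0599,-0.0542,-1,0.03,-0.02,-0.00,0.0317,-0.1164,-0.0544,-1,0.03,-0.02,-0.00,0.0482,-0.1730,-0.0546,-1,0.03,-0.02,-0.00,0.0646,-0.2295,-0.0548,-1]
[0.00,0.00,0.00,0.0165,-0.0565,0.0000,-1,0.00,0.00,0.00,0.0329,-0.1131,0.0000,-1,0.00,0.00,0.00,0.0494,-0.1696,0.0000,-1,0.00,0.00,0.00,0.0659,-0.2262,0.0000,-1,0.00,0.00,0.00,0.0824,-0.2827,0.0000,-1]
[0.00,0.00,0.00,0.0165,-0.0565,0.0000,-1,0.00,0.00,0.00,0.0329,-0.1131,0.0000,-1,0.00,0.00,0.00,0.0329,-0.1131,0.0470,-1,0.00,0.00,0.00,0.0329,-0.1131,0.0940,-1,0.00,0.00,0.00,0.0329,-0.1131,0.0940,-1]
```

Missed the handle (width 1.9 mm): too high, or lifted too early. Checking pose-reading noise and where the spanner is now.

Call:
carry_out(rows=[0,0,0,0,0,0,0,0,0,0,0,0,0,0,0,0,0,0,0,0,0,0,0,0,0,0,0,0])

```text
time_s: 2.78
position: [0.5254, -0.291, 0.0527]
tcp_rot: [-3.083, -0.599, 0.001]
ft_force: [-0.1, -0.4, -0.0]
gripper_width: 0.037
finger_force: 0.0
```

```bash
python3 - <<'E'
from h import *
for i in range(6):
    s=sense();print(s['time_s'],np.round(s['position'],4),np.round(s['joint_pos'],4),s['gripper_width'])
    im,d,p=snap('wrist')
cv2.imwrite('pics/w2.png',im)
E
```

```text
2.775 [ 0.5254 -0.291   0.0527] [-0.5911  0.269   1.644   0.      1.2293  0.5961] 0.03700623276328147
2.825 [ 0.5255 -0.291   0.0529] [-0.5911  0.2689  1.6439 -0.      1.2294  0.5961] 0.04160033864988116
2.875 [ 0.5256 -0.2911  0.053 ] [-0.5912  0.2688  1.6438  0.      1.2294  0.596 ] 0.0441122611027483
2.925 [ 0.5256 -0.2911  0.0531] [-0.5911  0.2686  1.6437  0.      1.2294  0.5961] 0.045597212595554555
2.975 [ 0.5257 -0.2912  0.0532] [-0.5912  0.2686  1.6437 -0.      1.2294  0.596 ] 0.04613027825908224
3.025 [ 0.5257 -0.2912  0.0532] [-0.5912  0.2685  1.6437  0.      1.2294  0.5961] 0.04628587709011304
```

View pics/w2.png

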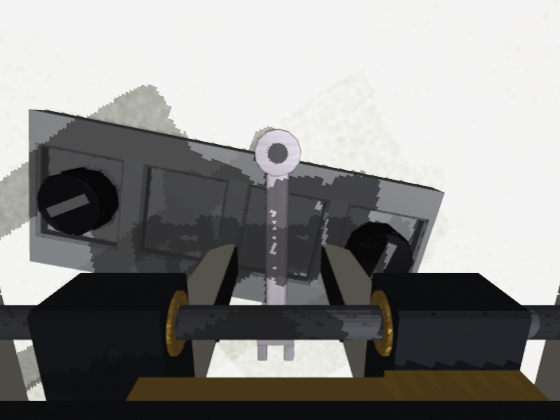

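The spanner is still in place, with its handle at column 277 midway between the fingers. Readings take about 1 s to settle, so the planner will track the commanded pose.

```bash
cat > e.py <<'E'
s=open('h.py').read()
s=s.replace('def plan(wps,g0=1.0):','import os,pickle\ndef plan(wps,sync=False):').replace('cur=now(); rows=[]','cur=now() if sync or not os.path.exists("cmd.pkl") else load(); b=cur; rows=[]').replace('    b=now()\n','')
s=s.replace("b=rows[min(i+4,len(rows)-1)][:2]","b=(b[0]+b[1].apply(np.round(t,4)),b[1]*R.from_rotvec(np.radians(np.round(v,2)*8)))\n    pickle.dump((b[0],b[1].as_rotvec()),open('cmd.pkl','wb'))")
s=s.replace('def plan','def load():\n    a=pickle.load(open("cmd.pkl","rb")); return a[0],R.from_rotvec(a[1])\ndef plan')
open('h.py','w').write(s)
E
python3 e.py; python3 - <<'E'
from h import *
plan([((525,-289.6,18.5,-68,0),0,3),((525,-289.6,18.5,-68,0),-1,6),((525,-289.6,110,-68,0),-1,0),((460,355,110,-68,0),-1,1),((460,355,16,-68,0),-1,2)],sync=True)
E
```

```text
[0.00,-0.00,-0.00,-0.0000,-0.0018,0.0348,0,0.00,-0.00,-0.00,-0.0000,-0.0018,0.0348,0,0.00,-0.00,-0.00,-0.0000,-0.0018,0.0348,0,0.00,-0.00,-0.00,-0.0000,-0.0018,0.0348,0,0.00,-0.00,-0.00,-0.0000,-0.0018,0.0348,-1]
[0.00,-0.00,-0.00,-0.0000,0.0000,-0.0000,-1,0.00,-0.00,-0.00,-0.0000,0.0000,-0.0000,-1,0.00,-0.00,-0.00,-0.0000,0.0000,-0.0000,-1,0.00,-0.00,-0.00,-0.0000,0.0000,-0.0000,-1,0.00,-0.00,-0.00,-0.0000,0.0000,-0.0000,-1]
[0.00,-0.00,-0.00,-0.0000,0.0000,-0.0000,-1,0.00,-0.00,-0.00,-0.0000,0.0000,-0.0458,-1,0.00,-0.00,-0.00,-0.0000,0.0001,-0.0915,-1,0.00,-0.00,-0.00,0.0164,-0.0565,-0.0915,-1,0.00,-0.00,-0.00,0.0329,-0.1131,-0.0915,-1]
[0.00,-0.00,-0.00,0.0164,-0.0565,-0.0000,-1,0.00,-0.00,-0.00,0.0329,-0.1131,-0.0000,-1,0.00,-0.00,-0.00,0.0493,-0.1696,-0.0001,-1,0.00,-0.00,-0.00,0.0658,-0.2262,-0.0001,-1,0.00,-0.00,-0.00,0.0822,-0.2827,-0.0001,-1]
[0.00,-0.00,-0.00,0.0165,-0.0566,0.0000,-1,0.00,-0.00,-0.00,0.0329,-0.1131,0.0000,-1,0.00,-0.00,-0.00,0.0494,-0.1697,0.0000,-1,0.00,-0.00,-0.00,0.0658,-0.2262,0.0000,-1,0.00,-0.00,-0.00,0.0658,-0.2262,0.0000,-1]
[0.00,-0.00,-0.00,0.0000,-0.0000,0.0470,-1,0.00,-0.00,-0.00,0.0000,-0.0000,0.0940,-1,0.00,-0.00,-0.00,0.0000,-0.0000,0.0940,-1,0.00,-0.00,-0.00,0.0000,-0.0000,0.0940,-1]
```

Call:
carry_out(rows=[0,0,0,0,-0.0018,0.0345,0,0,0,0,0,-0.0018,0.0345,0,0,0,0,0,-0.0018,0.0345,0,0,0,0,0,-0.0018,0.0345,0,0,0,0,0,-0.0018,0.0345,-1], grip_force=40)

```text
time_s: 3.7
position: [0.5249, -0.2894, 0.0187]
tcp_rot: [-3.084, -0.599, 0.0]
ft_force: [-0.5, 0.0, 0.2]
gripper_width: 0.0407
finger_force: 0.0
```

Call:
carry_out(rows=[0,0,0,0,0,0,-1,0,0,0,0,0,0,-1,0,0,0,0,0,0,-1,0,0,0,0,0,0,-1,0,0,0,0,0,0,-1])

```text
time_s: 4.32
position: [0.525, -0.2895, 0.0187]
tcp_rot: [-3.084, -0.599, 0.0]
ft_force: [-0.7, 1.0, 0.8]
gripper_width: 0.0129
finger_force: 40.0
```

Gripped. Carrying it to the pan.

Call:
carry_out(rows=[0,0,0,0,0,0,-1,0,0,0,0,0,-0.0458,-1,0,0,0,0,0.0001,-0.0915,-1,0,0,0,0.0164,-0.0565,-0.0915,-1,0,0,0,0.0329,-0.1131,-0.0915,-1])

```text
time_s: 4.95
position: [0.5134, -0.1717, 0.1111]
tcp_rot: [3.084, 0.596, 0.002]
ft_force: [0.7, 0.6, -2.2]
gripper_width: 0.013
finger_force: 40.0
```

Call:
carry_out(rows=[0,0,0,0.0164,-0.0565,0,-1,0,0,0,0.0329,-0.1131,0,-1,0,0,0,0.0493,-0.1696,0,-1,0,0,0,0.0658,-0.2262,0,-1,0,0,0,0.0822,-0.2827,0,-1])

```text
time_s: 5.58
position: [0.4831, 0.1224, 0.1103]
tcp_rot: [3.084, 0.599, 0.001]
ft_force: [0.4, 0.1, -0.4]
gripper_width: 0.0132
finger_force: 40.0
```

Call:
carry_out(rows=[0,0,0,0.0165,-0.0566,0,-1,0,0,0,0.0329,-0.1131,0,-1,0,0,0,0.0494,-0.1697,0,-1,0,0,0,0.0658,-0.2262,0,-1,0,0,0,0.0658,-0.2262,0,-1])

```text
time_s: 6.2
position: [0.4585, 0.3588, 0.1099]
tcp_rot: [-3.082, -0.606, 0.0]
ft_force: [0.8, -0.1, -1.8]
gripper_width: 0.0132
finger_force: 40.0
```

Call:
carry_out(rows=[0,0,0,0,0,0.047,-1,0,0,0,0,0,0.094,-1,0,0,0,0,0,0.094,-1,0,0,0,0,0,0.094,-1])

```text
time_s: 6.7
position: [0.4609, 0.355, 0.0178]
tcp_rot: [-3.084, -0.598, -0.002]
ft_force: [0.2, 0.4, -1.3]
gripper_width: 0.0137
finger_force: 40.0
```

```bash
python3 - <<'E'
from h import *
s=sense();print(s['position'],s['gripper_width'],s['finger_force'],load()[0])
plan([((460,355,16,-68,0),-.2,4),((460,355,110,-68,0),-.2,0),((503.6,-164.2,100,11,0),.5,1),((503.6,-164.2,20,11,0),.5,4),((503.6,-164.2,20,11,0),-1,4)])
E
```

```text
[0.46087876 0.35499515 0.01779868] 0.013670380502434453 39.985061287879944 [0.45999371 0.35495845 0.01602766]
[0.00,-0.00,-0.00,0.0000,-0.0000,0.0000,-0.2,0.00,-0.00,-0.00,0.0000,-0.0000,0.0000,-0.2,0.00,-0.00,-0.00,0.0000,-0.0000,0.0000,-0.2,0.00,-0.00,-0.00,0.0000,-0.0000,0.0000,-0.2,0.00,-0.00,-0.00,0.0000,-0.0000,0.0000,-0.2]
[0.00,-0.00,-0.00,0.0000,-0.0000,-0.0470,-0.2,0.00,-0.00,-0.00,0.0000,-0.0000,-0.0940,-0.2,0.00,-0.00,-1.10,-0.0171,0.0553,-0.0929,0.5,0.00,0.00,-2.20,-0.0342,0.1106,-0.0917,0.5,0.00,0.00,-3.29,-0.0513,0.1659,-0.0906,0.5]
[0.00,0.00,-1.10,-0.0398,0.0420,0.0011,0.5,0.00,0.00,-2.20,-0.0797,0.0840,0.0022,0.5,0.00,0.00,-3.30,-0.1195,0.1260,0.0033,0.5,0.00,0.00,-4.39,-0.1594,0.1680,0.0044,0.5,0.00,0.00,-5.49,-0.1992,0.2100,0.0055,0.5]
[0.00,0.00,-1.10,-0.0578,0.0026,0.0012,0.5,0.00,0.00,-1.10,-0.0578,0.0026,0.0012,0.5,0.00,0.00,-1.10,-0.0578,0.0026,0.0412,0.5,0.00,0.00,-1.10,-0.0578,0.0026,0.0812,0.5,0.00,0.00,-1.10,-0.0578,0.0026,0.0812,0.5]
[0.00,0.00,0.00,-0.0000,-0.0000,-0.0000,0.5,0.00,0.00,0.00,-0.0000,-0.0000,-0.0000,0.5,0.00,0.00,0.00,-0.0000,-0.0000,-0.0000,0.5,0.00,0.00,0.00,-0.0000,-0.0000,-0.0000,-1,0.00,0.00,0.00,-0.0000,-0.0000,-0.0000,-1]
[0.00,0.00,0.00,-0.0000,-0.0000,-0.0000,-1,0.00,0.00,0.00,-0.0000,-0.0000,-0.0000,-1,0.00,0.00,0.00,-0.0000,-0.0000,-0.0000,-1]
```

Call:
carry_out(rows=[0,0,0,0,0,0,-0.2,0,0,0,0,0,0,-0.2,0,0,0,0,0,0,-0.2,0,0,0,0,0,0,-0.2,0,0,0,0,0,0,-0.2])

```text
time_s: 7.32
position: [0.4599, 0.355, 0.0163]
tcp_rot: [-3.084, -0.599, -0.0]
ft_force: [-0.6, 1.2, -0.4]
gripper_width: 0.0373
finger_force: 0.0
```

Call:
carry_out(rows=[0,0,0,0,0,-0.047,-0.2,0,0,0,0,0,-0.094,-0.2,0,0,-1.1,-0.0171,0.0553,-0.0929,0.5,0,0,-2.2,-0.0342,0.1106,-0.0917,0.5,0,0,-3.29,-0.0513,0.1659,-0.0906,0.5])

```text
time_s: 7.95
position: [0.4744, 0.1805, 0.107]
tcp_rot: [2.863, 1.294, 0.001]
ft_force: [0.5, -1.0, 0.5]
gripper_width: 0.0623
finger_force: 0.0
```

Call:
carry_out(rows=[0,0,-1.1,-0.0398,0.042,0.0011,0.5,0,0,-2.2,-0.0797,0.084,0.0022,0.5,0,0,-3.3,-0.1195,0.126,0.0033,0.5,0,0,-4.39,-0.1594,0.168,0.0044,0.5,0,0,-5.49,-0.1992,0.21,0.0055,0.5])

```text
time_s: 8.57
position: [0.4987, -0.1083, 0.1015]
tcp_rot: [2.172, 2.269, 0.001]
ft_force: [1.2, 1.1, 0.2]
gripper_width: 0.0696
finger_force: 0.0
```

Call:
carry_out(rows=[0,0,-1.1,-0.0578,0.0026,0.0012,0.5,0,0,-1.1,-0.0578,0.0026,0.0012,0.5,0,0,-1.1,-0.0578,0.0026,0.0412,0.5,0,0,-1.1,-0.0578,0.0026,0.0812,0.5,0,0,-1.1,-0.0578,0.0026,0.0812,0.5])

```text
time_s: 9.2
position: [0.504, -0.1632, 0.0197]
tcp_rot: [1.999, 2.423, 0.001]
ft_force: [-0.4, -0.2, -0.8]
gripper_width: 0.0695
finger_force: 0.0
```

Call:
carry_out(rows=[0,0,0,0,0,0,0.5,0,0,0,0,0,0,0.5,0,0,0,0,0,0,0.5,0,0,0,0,0,0,-1,0,0,0,0,0,0,-1])

```text
time_s: 9.82
position: [0.5036, -0.1641, 0.0202]
tcp_rot: [1.998, 2.424, 0.0]
ft_force: [-0.3, 0.3, -0.1]
gripper_width: 0.0539
finger_force: 0.0
```

Call:
carry_out(rows=[0,0,0,0,0,0,-1,0,0,0,0,0,0,-1,0,0,0,0,0,0,-1])

```text
time_s: 10.2
position: [0.5036, -0.1642, 0.0201]
tcp_rot: [1.998, 2.424, -0.0]
ft_force: [0.3, 1.0, -0.9]
gripper_width: 0.0371
finger_force: 40.0
```

```bash
python3 - <<'E'
from h import *
s=sense();print(s['position'],s['gripper_width'],s['finger_force'],load()[0])
plan([((503.6,-164.2,110,11,0),-1,0),((420,425,110,11,0),-1,1),((420,425,22,11,0),-1,2),((420,425,22,11,0),.3,3),
((420,425,110,11,0),.3,0)])
print()
plan([((540.8,-354.4,100,11,0),.5,1),((540.8,-354.4,20,11,0),.5,4),((540.8,-354.4,20,11,0),-1,6)])
E
```

```text
[ 0.50356881 -0.16420554  0.02012566] 0.03710317627562721 39.99999403953552 [ 0.50361795 -0.1641694   0.01995747]
[0.00,0.00,0.00,-0.0000,-0.0000,-0.0450,-1,0.00,0.00,0.00,-0.0000,-0.0000,-0.0900,-1,0.00,0.00,0.00,0.0594,0.0030,-0.0900,-1,0.00,0.00,0.00,0.1188,0.0061,-0.0900,-1,0.00,0.00,0.00,0.1783,0.0091,-0.0901,-1]
[0.00,0.00,0.00,0.0594,0.0031,0.0000,-1,0.00,0.00,0.00,0.1188,0.0062,0.0000,-1,0.00,0.00,0.00,0.1783,0.0092,0.0000,-1,0.00,0.00,0.00,0.2377,0.0123,0.0000,-1,0.00,0.00,0.00,0.2971,0.0153,0.0000,-1]
[0.00,0.00,0.00,0.0595,0.0031,0.0000,-1,0.00,0.00,0.00,0.1189,0.0061,0.0000,-1,0.00,0.00,0.00,0.1189,0.0061,0.0000,-1,0.00,0.00,0.00,0.1189,0.0061,0.0440,-1,0.00,0.00,0.00,0.1189,0.0061,0.0880,-1]
[0.00,0.00,0.00,-0.0000,0.0000,0.0000,-1,0.00,0.00,0.00,-0.0000,0.0000,0.0000,-1,0.00,0.00,0.00,-0.0000,0.0000,0.0000,0.3,0.00,0.00,0.00,-0.0000,0.0000,0.0000,0.3,0.00,0.00,0.00,-0.0000,0.0000,0.0000,0.3]
[0.00,0.00,0.00,-0.0000,0.0000,0.0000,0.3,0.00,0.00,0.00,-0.0000,0.0000,-0.0440,0.3,0.00,0.00,0.00,-0.0000,0.0000,-0.0880,0.3]

[0.00,0.00,0.00,-0.0606,-0.0023,0.0008,0.5,0.00,0.00,
[... 380 characters left out ...]
0,0.00,-0.0606,-0.0023,0.0008,0.5,0.00,0.00,0.00,-0.1212,-0.0046,0.0016,0.5,0.00,0.00,0.00,-0.1818,-0.0070,0.0024,0.5,0.00,0.00,0.00,-0.1818,-0.0070,0.0024,0.5,0.00,0.00,0.00,-0.1818,-0.0070,0.0424,0.5]
[0.00,0.00,0.00,-0.0000,0.0000,0.0400,0.5,0.00,0.00,0.00,-0.0000,0.0000,0.0400,0.5,0.00,0.00,0.00,-0.0000,0.0000,0.0400,0.5,0.00,0.00,0.00,-0.0000,0.0000,0.0400,0.5,0.00,0.00,0.00,-0.0000,0.0000,0.0400,0.5]
[0.00,0.00,0.00,-0.0000,0.0000,-0.0000,-1,0.00,0.00,0.00,-0.0000,0.0000,-0.0000,-1,0.00,0.00,0.00,-0.0000,0.0000,-0.0000,-1,0.00,0.00,0.00,-0.0000,0.0000,-0.0000,-1,0.00,0.00,0.00,-0.0000,0.0000,-0.0000,-1]
[0.00,0.00,0.00,-0.0000,0.0000,-0.0000,-1,0.00,0.00,0.00,-0.0000,0.0000,-0.0000,-1]
```

Call:
carry_out(rows=[0,0,0,0,0,-0.045,-1,0,0,0,0,0,-0.09,-1,0,0,0,0.0594,0.003,-0.09,-1,0,0,0,0.1188,0.0061,-0.09,-1,0,0,0,0.1783,0.0091,-0.0901,-1])

```text
time_s: 10.82
position: [0.4781, 0.0141, 0.1105]
tcp_rot: [1.999, 2.423, 0.001]
ft_force: [1.4, 0.8, -1.2]
gripper_width: 0.0372
finger_force: 40.0
```

Call:
carry_out(rows=[0,0,0,0.0594,0.0031,0,-1,0,0,0,0.1188,0.0062,0,-1,0,0,0,0.1783,0.0092,0,-1,0,0,0,0.2377,0.0123,0,-1,0,0,0,0.2971,0.0153,0,-1])

```text
time_s: 11.45
position: [0.4362, 0.3091, 0.1104]
tcp_rot: [1.998, 2.424, 0.001]
ft_force: [1.4, -0.1, 0.4]
gripper_width: 0.0371
finger_force: 40.0
```

Call:
carry_out(rows=[0,0,0,0.0595,0.0031,0,-1,0,0,0,0.1189,0.0061,0,-1,0,0,0,0.1189,0.0061,0,-1,0,0,0,0.1189,0.0061,0.044,-1,0,0,0,0.1189,0.0061,0.088,-1])

```text
time_s: 12.08
position: [0.4206, 0.4247, 0.0218]
tcp_rot: [1.997, 2.424, 0.002]
ft_force: [-0.4, -0.3, -0.5]
gripper_width: 0.0373
finger_force: 40.0
```

Call:
carry_out(rows=[0,0,0,0,0,0,-1,0,0,0,0,0,0,-1,0,0,0,0,0,0,0.3,0,0,0,0,0,0,0.3,0,0,0,0,0,0,0.3])

```text
time_s: 12.7
position: [0.4204, 0.4255, 0.0232]
tcp_rot: [1.998, 2.424, 0.002]
ft_force: [-0.6, -0.2, 0.7]
gripper_width: 0.0594
finger_force: 0.0
```

Call:
carry_out(rows=[0,0,0,0,0,0,0.3,0,0,0,0,0,-0.044,0.3,0,0,0,0,0,-0.088,0.3])

```text
time_s: 13.08
position: [0.4193, 0.4245, 0.1105]
tcp_rot: [-1.998, -2.424, 0.003]
ft_force: [0.5, -0.4, 0.5]
gripper_width: 0.0603
finger_force: 0.0
```

Call:
carry_out(rows=[0,0,0,-0.0606,-0.0023,0.0008,0.5,0,0,0,-0.1213,-0.0047,0.0015,0.5,0,0,0,-0.1819,-0.007,0.0023,0.5,0,0,0,-0.2425,-0.0093,0.0031,0.5,0,0,0,-0.3031,-0.0117,0.0039,0.5])

```text
time_s: 13.7
position: [0.4665, 0.1235, 0.1066]
tcp_rot: [1.997, 2.424, 0.001]
ft_force: [1.1, -0.1, 1.0]
gripper_width: 0.0698
finger_force: 0.0
```

Call:
carry_out(rows=[0,0,0,-0.0607,-0.0023,0.0007,0.5,0,0,0,-0.1213,-0.0046,0.0015,0.5,0,0,0,-0.1819,-0.007,0.0023,0.5,0,0,0,-0.2425,-0.0093,0.0031,0.5,0,0,0,-0.3032,-0.0117,0.0038,0.5])

```text
time_s: 14.32
position: [0.513, -0.1766, 0.1027]
tcp_rot: [1.998, 2.424, 0.001]
ft_force: [0.8, 1.7, 0.3]
gripper_width: 0.0701
finger_force: 0.0
```

Call:
carry_out(rows=[0,0,0,-0.0606,-0.0023,0.0008,0.5,0,0,0,-0.1212,-0.0046,0.0016,0.5,0,0,0,-0.1818,-0.007,0.0024,0.5,0,0,0,-0.1818,-0.007,0.0024,0.5,0,0,0,-0.1818,-0.007,0.0424,0.5])

```text
time_s: 14.95
position: [0.5432, -0.3567, 0.0635]
tcp_rot: [1.995, 2.418, 0.001]
ft_force: [0.2, 0.5, -0.7]
gripper_width: 0.0696
finger_force: 0.0
```

Call:
carry_out(rows=[0,0,0,0,0,0.04,0.5,0,0,0,0,0,0.04,0.5,0,0,0,0,0,0.04,0.5,0,0,0,0,0,0.04,0.5,0,0,0,0,0,0.04,0.5])

```text
time_s: 15.58
position: [0.5407, -0.3541, 0.0202]
tcp_rot: [-1.998, -2.425, 0.0]
ft_force: [-0.5, -0.4, -0.3]
gripper_width: 0.0696
finger_force: 0.0
```

Call:
carry_out(rows=[0,0,0,0,0,0,-1,0,0,0,0,0,0,-1,0,0,0,0,0,0,-1,0,0,0,0,0,0,-1,0,0,0,0,0,0,-1])

```text
time_s: 16.2
position: [0.5407, -0.3544, 0.0201]
tcp_rot: [1.998, 2.424, -0.0]
ft_force: [-0.4, 0.3, -0.2]
gripper_width: 0.0371
finger_force: 40.0
```

```bash
python3 - <<'E'
from h import *
s=sense();print(s['position'],s['gripper_width'],s['finger_force'],load()[0])
im,d,p=snap('top','top1.png'); np.savez('top1.npz',im=im,p=p)
cv2.imwrite('pics/c2.png',cv2.resize(im[180:320,80:440],None,fx=2.2,fy=2.2,interpolation=cv2.INTER_CUBIC))
plan([((540.8,-354.4,110,11,0),-1,0),((500,425,110,11,0),-1,1),((500,425,22,11,0),-1,2),((500,425,22,11,0),.3,3),
((500,425,180,11,0),.3,0)])
E
```

```text
[ 0.54074183 -0.35436218  0.02014126] 0.03709313220398659 39.99971151351929 [ 0.54075576 -0.3543778   0.01996901]
[0.00,0.00,0.00,-0.0000,0.0000,-0.0450,-1,0.00,0.00,0.00,-0.0000,0.0000,-0.0900,-1,0.00,0.00,0.00,0.0594,0.0084,-0.0900,-1,0.00,0.00,0.00,0.1189,0.0168,-0.0900,-1,0.00,0.00,0.00,0.1783,0.0252,-0.0900,-1]
[0.00,0.00,0.00,0.0595,0.0084,-0.0000,-1,0.00,0.00,0.00,0.1189,0.0167,-0.0000,-1,0.00,0.00,0.00,0.1784,0.0251,-0.0001,-1,0.00,0.00,0.00,0.2378,0.0335,-0.0001,-1,0.00,0.00,0.00,0.2973,0.0419,-0.0001,-1]
[0.00,0.00,0.00,0.0594,0.0083,0.0000,-1,0.00,0.00,0.00,0.1188,0.0167,0.0000,-1,0.00,0.00,0.00,0.1783,0.0251,0.0000,-1,0.00,0.00,0.00,0.2377,0.0335,0.0000,-1,0.00,0.00,0.00,0.2972,0.0419,0.0000,-1]
[0.00,0.00,0.00,-0.0000,-0.0000,0.0000,-1,0.00,0.00,0.00,-0.0000,-0.0000,0.0440,-1,0.00,0.00,0.00,0.0000,-0.0000,0.0880,-1,0.00,0.00,0.00,0.0000,-0.0000,0.0880,-1,0.00,0.00,0.00,0.0000,-0.0000,0.0880,-1]
[0.00,0.00,0.00,0.0000,-0.0000,0.0000,0.3,0.00,0.00,0.00,0.0000,-0.0000,0.0000,0.3,0.00,0.00,0.00,0.0000,-0.0000,0.0000,0.3,0.00,0.00,0.00,0.0000,-0.0000,0.0000,0.3,0.00,0.00,0.00,-0.0000,-0.0000,-0.0526,0.3]
[0.00,0.00,0.00,-0.0000,-0.0000,-0.0527,0.3,0.00,0.00,0.00,-0.0000,-0.0000,-0.1054,0.3]
```

View pics/c2.png

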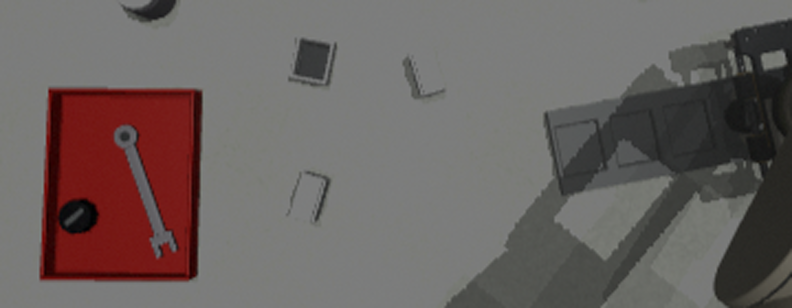

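The spanner and the first cap (78,215) are in the pan, and the second cap is gripped. Delivering it, then checking which way the crowns face.

Call:
carry_out(rows=[0,0,0,0,0,-0.045,-1,0,0,0,0,0,-0.09,-1,0,0,0,0.0594,0.0084,-0.09,-1,0,0,0,0.1189,0.0168,-0.09,-1,0,0,0,0.1783,0.0252,-0.09,-1])

```text
time_s: 16.88
position: [0.5311, -0.173, 0.1103]
tcp_rot: [1.998, 2.423, 0.001]
ft_force: [1.0, -0.2, 0.5]
gripper_width: 0.0367
finger_force: 40.0
```

Call:
carry_out(rows=[0,0,0,0.0595,0.0084,0,-1,0,0,0,0.1189,0.0167,0,-1,0,0,0,0.1784,0.0251,-0.0001,-1,0,0,0,0.2378,0.0335,-0.0001,-1,0,0,0,0.2973,0.0419,-0.0001,-1])

```text
time_s: 17.5
position: [0.5154, 0.1272, 0.1105]
tcp_rot: [1.998, 2.424, 0.001]
ft_force: [0.3, 0.2, -0.8]
gripper_width: 0.0368
finger_force: 40.0
```

Call:
carry_out(rows=[0,0,0,0.0594,0.0083,0,-1,0,0,0,0.1188,0.0167,0,-1,0,0,0,0.1783,0.0251,0,-1,0,0,0,0.2377,0.0335,0,-1,0,0,0,0.2972,0.0419,0,-1])

```text
time_s: 18.12
position: [0.4997, 0.427, 0.1103]
tcp_rot: [1.998, 2.424, 0.0]
ft_force: [0.8, -0.1, -0.4]
gripper_width: 0.0369
finger_force: 40.0
```

Call:
carry_out(rows=[0,0,0,0,0,0,-1,0,0,0,0,0,0.044,-1,0,0,0,0,0,0.088,-1,0,0,0,0,0,0.088,-1,0,0,0,0,0,0.088,-1])

```text
time_s: 18.75
position: [0.5009, 0.425, 0.0239]
tcp_rot: [1.998, 2.424, 0.002]
ft_force: [-0.1, 0.9, -0.7]
gripper_width: 0.0377
finger_force: 39.7
```

Call:
carry_out(rows=[0,0,0,0,0,0,0.3,0,0,0,0,0,0,0.3,0,0,0,0,0,0,0.3,0,0,0,0,0,0,0.3,0,0,0,0,0,-0.0526,0.3])

```text
time_s: 19.38
position: [0.4963, 0.4224, 0.0696]
tcp_rot: [-1.996, -2.422, 0.016]
ft_force: [0.5, 1.0, 0.1]
gripper_width: 0.0607
finger_force: 0.0
```

Call:
carry_out(rows=[0,0,0,0,0,-0.0527,0.3,0,0,0,0,0,-0.1054,0.3])

```text
time_s: 19.62
position: [0.4997, 0.4249, 0.1817]
tcp_rot: [-1.998, -2.424, 0.001]
ft_force: [-0.2, 0.8, -0.2]
gripper_width: 0.0607
finger_force: 0.0
```

```bash
python3 - <<'E'
from h import *
s=sense();print(s['position'],s['gripper_width'],load()[0])
a=cv2.imread('pics/scene0.png')[125:240,255:365]; 
im,d,p=snap('top','top2.png'); np.savez('top2.npz',im=im,p=p)
b=im[215:312,92:180]
o=np.zeros((600,800,3),np.uint8); A=cv2.resize(a,None,fx=5,fy=5,interpolation=cv2.INTER_CUBIC); o[:575,:550]=A; B=cv2.resize(b,None,fx=2.8,fy=2.8); o[:B.shape[0],552:552+B.shape[1]]=B
cv2.imwrite('pics/c3.png',np.clip(o.astype(float)*1.4,0,255).astype(np.uint8))
E
```

```text
[0.49973516 0.42489096 0.18172306] 0.06072459300347488 [0.5000419  0.42501769 0.18002497]
```

View pics/c3.png

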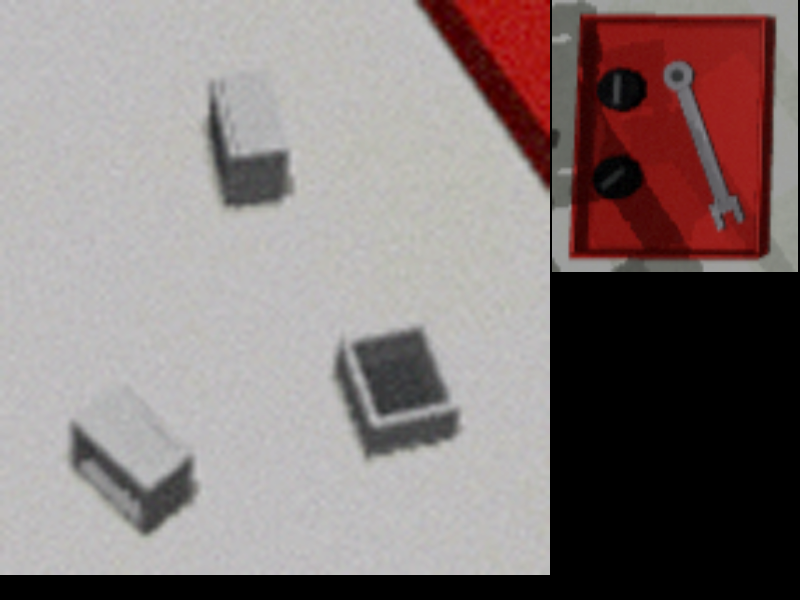

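Both caps and the spanner are in the pan. P (left bottom, crop px (130,460)) shows its open rim on the −y side, so its crown faces +y. Q (250,140) is unclear; I'll look at its −y face from close by.

```bash
python3 - <<'E'
from h import *
print(camera_info('wrist')['fx'])
plan([((470,80,130,0,40),1,3)])
E
```

```text
322.40445937667755
[-0.08,0.83,0.22,-0.0555,-0.0159,0.0083,1,-0.16,1.66,0.44,-0.1110,-0.0318,0.0167,1,-0.24,2.49,0.66,-0.1665,-0.0477,0.0250,1,-0.32,3.32,0.88,-0.2219,-0.0636,0.0334,1,-0.40,4.15,1.10,-0.2774,-0.0795,0.0417,1]
[-0.08,0.83,0.22,-0.0525,-0.0069,-0.0246,1,-0.08,0.83,0.22,-0.0525,-0.0069,-0.0246,1,-0.08,0.83,0.22,-0.0525,-0.0069,-0.0246,1,-0.08,0.83,0.22,-0.0525,-0.0069,-0.0246,1]
```

Call:
carry_out(rows=[-0.08,0.83,0.22,-0.0555,-0.0159,0.0083,1,-0.16,1.66,0.44,-0.111,-0.0318,0.0167,1,-0.24,2.49,0.66,-0.1665,-0.0477,0.025,1,-0.32,3.32,0.88,-0.2219,-0.0636,0.0334,1,-0.4,4.15,1.1,-0.2774,-0.0795,0.0417,1])

```text
time_s: 20.3
position: [0.4752, 0.1359, 0.1393]
tcp_rot: [-1.858, -1.922, -0.573]
ft_force: [0.5, 0.0, -0.9]
gripper_width: 0.0931
finger_force: 0.0
```

Call:
carry_out(rows=[-0.08,0.83,0.22,-0.0525,-0.0069,-0.0246,1,-0.08,0.83,0.22,-0.0525,-0.0069,-0.0246,1,-0.08,0.83,0.22,-0.0525,-0.0069,-0.0246,1,-0.08,0.83,0.22,-0.0525,-0.0069,-0.0246,1])

```text
time_s: 20.8
position: [0.47, 0.0818, 0.1307]
tcp_rot: [-1.814, -1.821, -0.66]
ft_force: [0.2, 0.5, -0.1]
gripper_width: 0.0929
finger_force: 0.0
```

```bash
cat >> h.py <<'E'
def blobs(p,zmin=.02,zmax=.06,amin=60):
    z=p[...,2]; m=((z>zmin)&(z<zmax)).astype(np.uint8); n,l,st,c=cv2.connectedComponentsWithStats(m)
    for i in range(1,n):
        if st[i,4]<amin: continue
        q=p[l==i]; zt=np.percentile(q[:,2],90); t=q[q[:,2]>zt-.006]
        (x,y),(w,h),a=cv2.minAreaRect((t[:,:2]*1000).astype(np.float32))
        if w<h: w,h,a=h,w,a+90
        a=(a+90)%180-90
        if w<120: print('px',np.round(c[i]),'ztop %.4f'%zt,'xy',np.round([x,y],1),'size',np.round([w,h],1),'long axis deg %.1f'%a)
E
python3 - <<'E'
from h import *
s=sense();print(s['position'],s['joint_pos'],load()[0])
im,d,p=snap('wrist','w3.png'); blobs(p)
i2,d2,p2=snap('top'); print('top'); blobs(p2[100:310,190:300])
E
```

```text
[0.47004023 0.08184199 0.13066621] [-0.4315545   0.01620451  1.94383369  0.62202     1.52950375 -0.57486807] [0.47001091 0.07996465 0.12999983]
px [458.  66.] ztop 0.0568 xy [673.8 338. ] size [55.7 27. ] long axis deg -31.4
px [252. 211.] ztop 0.0436 xy [443.8 156.9] size [52.5 30.9] long axis deg -15.6
px [423. 217.] ztop 0.0292 xy [603.9 156.3] size [53.  45.5] long axis deg -10.9
px [406. 369.] ztop 0.0435 xy [565.7  25.1] size [10.5  9.9] long axis deg 13.1
top
px [88. 59.] ztop 0.0520 xy [727.8   8.5] size [79.3 46.2] long axis deg 76.1
px [ 31. 106.] ztop 0.0317 xy [605.7 155.4] size [52.  44.4] long axis deg -10.7
px [ 83. 109.] ztop 0.0463 xy [595.9  22.2] size [41.  29.3] long axis deg 17.4
px [ 30. 169.] ztop 0.0458 xy [445.5 156.2] size [51.8 30.5] long axis deg -16.5
```

View pics/w3.png

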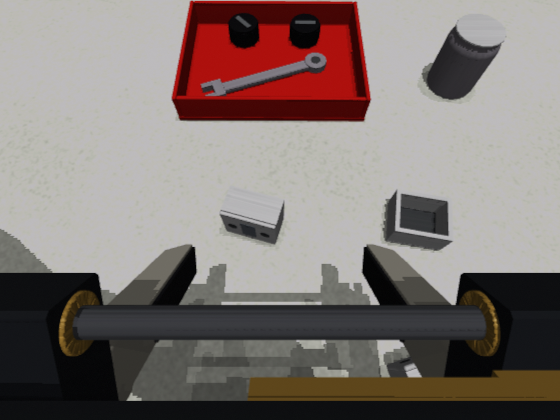

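Q's −y face at (250,230) shows the closed crown with two dark spots, so its crown faces −y. P's crown faces +y and C is rim up. Plan: grip each cover by its 52 mm ends with the tool tilted 45° one way and set it down tilted 45° the other. C needs this twice. Q goes first, into pocket 1.

```bash
python3 - <<'E'
from h import *
plan([((430.8,107,72,-16,45),1,2),((444.5,154.6,22.5,-16,45),1,3),((444.5,154.6,22.5,-16,45),-1,5)])
E
```

```text
[-0.68,0.31,0.74,-0.0083,-0.0196,0.0309,1,-1.35,0.63,1.48,-0.0165,-0.0392,0.0618,1,-1.35,0.63,1.48,-0.0165,-0.0392,0.0618,1,-1.35,0.63,1.48,-0.0165,-0.0392,0.0618,1,-1.35,0.63,1.48,-0.0142,-0.0324,0.0961,1]
[-0.00,-0.00,-0.00,0.0000,0.0001,0.0350,1,-0.00,-0.00,-0.00,0.0000,0.0001,0.0350,1,-0.00,-0.00,-0.00,0.0000,0.0001,0.0350,1,-0.00,-0.00,-0.00,0.0000,0.0001,0.0350,1,-0.00,-0.00,-0.00,0.0000,0.0001,0.0350,-1]
[-0.00,-0.00,-0.00,0.0000,-0.0000,0.0000,-1,-0.00,-0.00,-0.00,0.0000,-0.0000,0.0000,-1,-0.00,-0.00,-0.00,0.0000,-0.0000,0.0000,-1,-0.00,-0.00,-0.00,0.0000,-0.0000,0.0000,-1,-0.00,-0.00,-0.00,0.0000,-0.0000,0.0000,-1]
```

Call:
carry_out(rows=[-0.68,0.31,0.74,-0.0083,-0.0196,0.0309,1,-1.35,0.63,1.48,-0.0165,-0.0392,0.0618,1,-1.35,0.63,1.48,-0.0165,-0.0392,0.0618,1,-1.35,0.63,1.48,-0.0165,-0.0392,0.0618,1,-1.35,0.63,1.48,-0.0142,-0.0324,0.0961,1], grip_force=45)

```text
time_s: 21.52
position: [0.4428, 0.1288, 0.0509]
tcp_rot: [-2.031, -1.538, -0.848]
ft_force: [0.2, -0.1, 0.5]
gripper_width: 0.0932
finger_force: 0.0
```

Call:
carry_out(rows=[0,0,0,0,0.0001,0.035,1,0,0,0,0,0.0001,0.035,1,0,0,0,0,0.0001,0.035,1,0,0,0,0,0.0001,0.035,1,0,0,0,0,0.0001,0.035,-1])

```text
time_s: 22.15
position: [0.4455, 0.1538, 0.0235]
tcp_rot: [-2.03, -1.53, -0.843]
ft_force: [-0.5, 0.5, -0.1]
gripper_width: 0.0871
finger_force: 0.0
```

Call:
carry_out(rows=[0,0,0,0,0,0,-1,0,0,0,0,0,0,-1,0,0,0,0,0,0,-1,0,0,0,0,0,0,-1,0,0,0,0,0,0,-1])

```text
time_s: 22.78
position: [0.4445, 0.1546, 0.0227]
tcp_rot: [-2.029, -1.529, -0.841]
ft_force: [0.7, -0.1, 1.5]
gripper_width: 0.0518
finger_force: 45.0
```

```bash
python3 - <<'E'
from h import *
s=sense();print(s['position'],s['gripper_width'],s['finger_force'],s['ft_force'],load()[0])
plan([((444.5,154.6,120,-16,45),-1,0),((527.2,-291,120,10.8,-45),-1,3)])
E
```

```text
[0.44448445 0.15458853 0.02267734] 0.05180926061089281 44.99716892838478 [ 0.70666384 -0.05918292  1.51931125] [0.44451941 0.15457702 0.02248501]
[-0.00,-0.00,-0.00,0.0345,-0.0000,-0.0345,-1,-0.00,-0.00,-0.00,0.0690,-0.0001,-0.0689,-1,-0.00,-1.23,-0.42,0.0372,0.0224,-0.1008,-1,-0.00,-2.45,-0.83,0.0053,0.0449,-0.1327,-1,-0.00,-3.68,-1.24,-0.0265,0.0674,-0.1646,-1]
[-0.00,-1.22,-0.41,-0.0465,0.0155,-0.0112,-1,-0.00,-2.45,-0.83,-0.0931,0.0311,-0.0224,-1,-0.00,-3.68,-1.24,-0.1397,0.0466,-0.0337,-1,-0.00,-4.90,-1.65,-0.1862,0.0621,-0.0449,-1,-0.00,-6.13,-2.06,-0.2328,0.0777,-0.0561,-1]
[-0.01,-1.22,-0.41,-0.0411,0.0019,0.0290,-1,-0.01,-1.22,-0.41,-0.0411,0.0019,0.0290,-1,-0.01,-1.22,-0.41,-0.0411,0.0019,0.0290,-1,-0.01,-1.22,-0.41,-0.0411,0.0019,0.0290,-1]
```

Call:
carry_out(rows=[0,0,0,0.0345,0,-0.0345,-1,0,0,0,0.069,-0.0001,-0.0689,-1,0,-1.23,-0.42,0.0372,0.0224,-0.1008,-1,0,-2.45,-0.83,0.0053,0.0449,-0.1327,-1,0,-3.68,-1.24,-0.0265,0.0674,-0.1646,-1])

```text
time_s: 23.4
position: [0.4727, 0.004, 0.121]
tcp_rot: [-2.253, -2.0, -0.381]
ft_force: [-0.8, 0.8, -3.0]
gripper_width: 0.0517
finger_force: 45.0
```

Call:
carry_out(rows=[0,-1.22,-0.41,-0.0465,0.0155,-0.0112,-1,0,-2.45,-0.83,-0.0931,0.0311,-0.0224,-1,0,-3.68,-1.24,-0.1397,0.0466,-0.0337,-1,0,-4.9,-1.65,-0.1862,0.0621,-0.0449,-1,0,-6.13,-2.06,-0.2328,0.0777,-0.0561,-1])

```text
time_s: 24.02
position: [0.5189, -0.2424, 0.1207]
tcp_rot: [1.713, 1.961, -0.508]
ft_force: [-0.8, -0.5, -1.8]
gripper_width: 0.0518
finger_force: 45.0
```

Call:
carry_out(rows=[-0.01,-1.22,-0.41,-0.0411,0.0019,0.029,-1,-0.01,-1.22,-0.41,-0.0411,0.0019,0.029,-1,-0.01,-1.22,-0.41,-0.0411,0.0019,0.029,-1,-0.01,-1.22,-0.41,-0.0411,0.0019,0.029,-1])

```text
time_s: 24.52
position: [0.5277, -0.2906, 0.121]
tcp_rot: [1.569, 1.893, -0.645]
ft_force: [0.3, 0.4, -1.6]
gripper_width: 0.0513
finger_force: 45.0
```

```bash
python3 - <<'E'
from h import *
s=sense();print(s['position'],s['gripper_width'],s['finger_force'],s['joint_pos'],load()[0])
im,d,p=snap('wrist','w4.png'); 
i2,d2,p2=snap('top'); 
print('covers'); blobs(p2[100:310,190:300]);
print('held'); blobs(p2[150:300,320:440],.115,.16,20)
plan([((527.2,-291,40,10.8,-45),-1,3)])
E
```

```text
[ 0.52770786 -0.29057168  0.12101644] 0.05130456912748167 44.996396005153656 [-0.16772287  0.01475228  2.01183504 -0.89828326  1.00718382  0.10816539] [ 0.52715647 -0.29099293  0.12000567]
covers
px [88. 59.] ztop 0.0517 xy [728.1   8.5] size [79.5 45.9] long axis deg 75.2
px [ 32. 106.] ztop 0.0313 xy [605.6 155.6] size [51.9 44.1] long axis deg -10.3
px [ 84. 112.] ztop 0.0463 xy [590.8  20.9] size [51.8 29.9] long axis deg 18.6
held
px [88. 86.] ztop 0.1417 xy [ 528.2 -288.6] size [81.6 45.5] long axis deg 9.0
[0.00,-0.00,-0.00,0.0283,-0.0000,0.0283,-1,0.00,-0.00,-0.00,0.0566,-0.0000,0.0566,-1,0.00,-0.00,-0.00,0.0566,-0.0000,0.0566,-1,0.00,-0.00,-0.00,0.0566,-0.0000,0.0566,-1,0.00,-0.00,-0.00,0.0566,-0.0000,0.0566,-1]
```

View pics/w4.png

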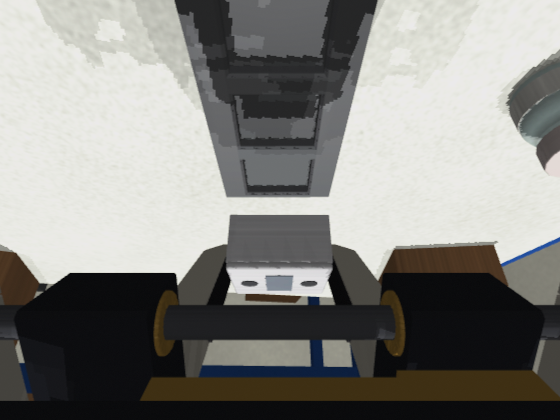

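The held cover's crown (two spots at (250,284) and (309,284)) is now facing up, and the empty pockets are beyond it. Checking the held cover's levelness and position.

```bash
python3 - <<'E'
from h import *
im,d,p=snap('wrist')
def plane(r):
    q=p[r[0]:r[1],r[2]:r[3]].reshape(-1,3); q=q[~np.isnan(q[:,0])]; m=q.mean(0); n=np.linalg.svd(q-m)[2][2]; print('mean',m.round(4),'n',(n*np.sign(n[2])).round(3),'rms',(abs((q-m)@n)).mean().round(5))
plane((270,288,238,322)); plane((222,258,240,318))
g=im.max(-1); box=p[205:300,215:345]; z=box[...,2]
m=(abs(z-.133)<.008); q=box[m]; print('crown pts',m.sum(),cv2.minAreaRect((q[:,:2]*1000).astype(np.float32)))
i2,d2,p2=snap('top'); g2=i2.max(-1); b=p2[215:260,380:425]; gg=g2[215:260,380:425]; z=b[...,2]
m=(abs(z-.134)<.012)&(gg>np.percentile(gg[z>.1],70)); q=b[m]; print(m.sum(),cv2.minAreaRect((q[:,:2]*1000).astype(np.float32)),np.median(q[:,2]))
E
```

```text
mean [ 0.526  -0.2825  0.1337] n [-0.005  0.009  1.   ] rms 0.00021
mean [ 0.523  -0.2687  0.1179] n [ 0.189 -0.982  0.006] rms 0.00047
crown pts 4785 ((526.3739013671875, -283.54443359375), (64.22595977783203, 55.589534759521484), 11.105955123901367)
345 ((527.0870361328125, -291.748046875), (78.01895141601562, 43.08046340942383), 10.494134902954102) 0.13450950855016486
```

Crown is level and the cover is on target to within about 1 mm in the same camera that measured the tray. Lowering.

Call:
carry_out(rows=[0,0,0,0.0283,0,0.0283,-1,0,0,0,0.0566,0,0.0566,-1,0,0,0,0.0566,0,0.0566,-1,0,0,0,0.0566,0,0.0566,-1,0,0,0,0.0566,0,0.0566,-1])

```text
time_s: 25.35
position: [0.529, -0.2913, 0.0428]
tcp_rot: [1.567, 1.891, -0.645]
ft_force: [0.0, 0.4, -1.5]
gripper_width: 0.0517
finger_force: 45.0
```

Call:
carry_out(rows=[0,0,0,0.004,0,0.004,-1,0,0,0,0.004,0,0.004,-1,0,0,0,0.007,0,0.007,-1,0,0,0,0.007,0,0.007,-1])

```text
time_s: 25.85
position: [0.5268, -0.2909, 0.0297]
tcp_rot: [1.568, 1.895, -0.649]
ft_force: [0.9, -0.1, -2.5]
gripper_width: 0.0512
finger_force: 45.0
```

Call:
carry_out(rows=[0,0,0,0,0,0,-1,0,0,0,0,0,0,-1,0,0,0,0,0,0,-1])

```text
time_s: 26.22
position: [0.5273, -0.2909, 0.0303]
tcp_rot: [1.567, 1.894, -0.648]
ft_force: [-0.1, -0.6, -0.9]
gripper_width: 0.0518
finger_force: 45.0
```

No contact force with the rim already inside the pocket (about 13 mm). Lower the last 4 mm and release.

Call:
carry_out(rows=[0,0,0,0.0027,0,0.0027,-1,0,0,0,0.0027,0,0.0027,-1,0,0,0,0.0027,0,0.0027,-1])

```text
time_s: 26.6
position: [0.5271, -0.2909, 0.0263]
tcp_rot: [1.568, 1.894, -0.648]
ft_force: [0.4, -0.2, -2.3]
gripper_width: 0.0516
finger_force: 45.0
```

Call:
carry_out(rows=[0,0,0,0,0,0,0.6,0,0,0,0,0,0,0.6,0,0,0,0,0,0,0.6,0,0,0,0,0,0,0.6,0,0,0,0,0,0,0.6])

```text
time_s: 27.22
position: [0.5272, -0.2909, 0.0264]
tcp_rot: [1.568, 1.894, -0.648]
ft_force: [-0.2, -0.6, -0.2]
gripper_width: 0.0745
finger_force: 0.0
```

```bash
python3 - <<'E'
from h import *
s=sense();print(s['position'],s['gripper_width'],s['ft_force'])
plan([((527.2-.187*60,-291+.982*60,86.5,10.8,-45),1,2)],sync=True)
E
```

```text
[ 0.52722435 -0.29094191  0.02643462] 0.0744863579832056 [-0.21315015 -0.60552003 -0.18123258]
[0.00,-0.00,-0.00,-0.0000,0.0000,-0.0424,1,0.00,-0.00,-0.00,-0.0001,0.0000,-0.0848,1,0.00,-0.00,-0.00,-0.0001,0.0000,-0.0848,1,0.00,-0.00,-0.00,-0.0001,0.0000,-0.0848,1]
```

Call:
carry_out(rows=[0,0,0,0,0,-0.0424,1,0,0,0,0,0,-0.0848,1,0,0,0,0,0,-0.0848,1,0,0,0,0,0,-0.0848,1])

```text
time_s: 27.72
position: [0.5159, -0.2321, 0.086]
tcp_rot: [1.567, 1.894, -0.648]
ft_force: [-0.9, 0.5, -0.7]
gripper_width: 0.0929
finger_force: 0.0
```

```bash
python3 - <<'E'
from h import *
s=sense();print(s['position'],load()[0])
i2,d2,p2=snap('top'); blobs(p2[100:310,190:300]); print('tray'); blobs(p2[200:300,320:440],.03,.05,20)
plan([((575,70,110,18,-45),1,1),((575,70,72,18,-45),1,1),((590.2,22.8,22.5,18,-45),1,3),((590.2,22.8,22.5,18,-45),-1,5)])
E
```

```text
[ 0.51587449 -0.2321304   0.0860274 ] [ 0.51595063 -0.23213319  0.08648033]
px [88. 59.] ztop 0.0520 xy [727.6   8.6] size [79.5 45.6] long axis deg 74.3
px [ 32. 106.] ztop 0.0318 xy [605.9 155.4] size [52.2 44.1] long axis deg -10.1
px [ 84. 112.] ztop 0.0456 xy [590.6  20.7] size [51.5 29.7] long axis deg 17.2
tray
px [75. 37.] ztop 0.0411 xy [ 527.9 -290.8] size [52.1 44.8] long axis deg 10.7
[-0.13,-0.00,-0.13,0.0371,0.0229,-0.0437,1,-0.25,-0.00,-0.26,0.0742,0.0459,-0.0874,1,-0.38,-0.00,-0.38,0.1113,0.0688,-0.1311,1,-0.51,-0.00,-0.51,0.1484,0.0917,-0.1748,1,-0.63,-0.00,-0.64,0.1855,0.1146,-0.2186,1]
[-0.00,-0.00,-0.00,0.0000,0.0000,0.0001,1,-0.00,-0.00,-0.00,0.0269,0.0000,0.0269,1,-0.00,-0.00,-0.00,0.0269,0.0000,0.0269,1,-0.00,-0.00,-0.00,0.0268,-0.0000,0.0620,1,-0.00,-0.00,-0.00,0.0268,-0.0001,0.0970,1]
[-0.00,-0.00,-0.00,0.0000,0.0000,-0.0000,1,-0.00,-0.00,-0.00,0.0000,0.0000,-0.0000,1,-0.00,-0.00,-0.00,0.0000,0.0000,-0.0000,1,-0.00,-0.00,-0.00,0.0000,0.0000,-0.0000,-1,-0.00,-0.00,-0.00,0.0000,0.0000,-0.0000,-1]
[-0.00,-0.00,-0.00,0.0000,0.0000,-0.0000,-1,-0.00,-0.00,-0.00,0.0000,0.0000,-0.0000,-1,-0.00,-0.00,-0.00,0.0000,0.0000,-0.0000,-1,-0.00,-0.00,-0.00,0.0000,0.0000,-0.0000,-1]
```

Q is seated in pocket 1 (crown about 39 mm, 52×45, 10.7°). Now P.

Call:
carry_out(rows=[-0.13,0,-0.13,0.0371,0.0229,-0.0437,1,-0.25,0,-0.26,0.0742,0.0459,-0.0874,1,-0.38,0,-0.38,0.1113,0.0688,-0.1311,1,-0.51,0,-0.51,0.1484,0.0917,-0.1748,1,-0.63,0,-0.64,0.1855,0.1146,-0.2186,1])

```text
time_s: 28.4
position: [0.5747, 0.0708, 0.1086]
tcp_rot: [1.434, 1.975, -0.597]
ft_force: [0.6, -0.2, 0.0]
gripper_width: 0.093
finger_force: 0.0
```

Call:
carry_out(rows=[0,0,0,0,0,0,1,0,0,0,0.0269,0,0.0269,1,0,0,0,0.0269,0,0.0269,1,0,0,0,0.0268,0,0.062,1,0,0,0,0.0268,-0.0001,0.097,1])

```text
time_s: 29.02
position: [0.5908, 0.0213, 0.023]
tcp_rot: [1.436, 1.973, -0.594]
ft_force: [0.6, -0.0, 0.1]
gripper_width: 0.093
finger_force: 0.0
```

Call:
carry_out(rows=[0,0,0,0,0,0,1,0,0,0,0,0,0,1,0,0,0,0,0,0,1,0,0,0,0,0,0,-1,0,0,0,0,0,0,-1])

```text
time_s: 29.65
position: [0.5904, 0.0234, 0.0229]
tcp_rot: [1.435, 1.975, -0.593]
ft_force: [1.0, 0.0, 0.2]
gripper_width: 0.0777
finger_force: 0.0
```

Call:
carry_out(rows=[0,0,0,0,0,0,-1,0,0,0,0,0,0,-1,0,0,0,0,0,0,-1,0,0,0,0,0,0,-1])

```text
time_s: 30.15
position: [0.5901, 0.0229, 0.0224]
tcp_rot: [1.435, 1.975, -0.594]
ft_force: [-1.2, -0.1, -0.8]
gripper_width: 0.0516
finger_force: 45.0
```

```bash
python3 - <<'E'
from h import *
s=sense();print(s['position'],s['gripper_width'],s['finger_force'],s['ft_force'],load()[0])
plan([((590.2,22.8,120,18,-45),-1,0),((514.9,-227.2,120,10.8,45),-1,3)])
E
```

```text
[0.59011841 0.02287615 0.02239779] 0.05160000540548705 44.95330832898617 [-1.24386234 -0.06791616 -0.75169894] [0.59018195 0.02277881 0.02250166]
[-0.00,-0.00,-0.00,-0.0345,0.0000,-0.0345,-1,-0.00,-0.00,-0.00,-0.0689,0.0000,-0.0690,-1,-0.00,1.25,0.11,-0.0858,-0.0165,-0.0521,-1,-0.00,2.50,0.22,-0.1026,-0.0331,-0.0353,-1,-0.00,3.74,0.33,-0.1195,-0.0496,-0.0184,-1]
[-0.00,1.25,0.11,-0.0237,-0.0156,0.0060,-1,-0.00,2.50,0.22,-0.0474,-0.0311,0.0120,-1,-0.00,3.75,0.33,-0.0712,-0.0467,0.0180,-1,-0.00,5.00,0.44,-0.0949,-0.0623,0.0240,-1,-0.00,6.24,0.56,-0.1186,-0.0779,0.0300,-1]
[0.00,1.25,0.11,-0.0209,-0.0137,-0.0147,-1,0.00,1.25,0.11,-0.0209,-0.0137,-0.0147,-1,0.00,1.25,0.11,-0.0209,-0.0137,-0.0147,-1,0.00,1.25,0.11,-0.0209,-0.0137,-0.0147,-1]
```

Call:
carry_out(rows=[0,0,0,-0.0345,0,-0.0345,-1,0,0,0,-0.0689,0,-0.069,-1,0,1.25,0.11,-0.0858,-0.0165,-0.0521,-1,0,2.5,0.22,-0.1026,-0.0331,-0.0353,-1,0,3.74,0.33,-0.1195,-0.0496,-0.0184,-1])

```text
time_s: 30.78
position: [0.5655, -0.0603, 0.1212]
tcp_rot: [1.761, 2.321, -0.197]
ft_force: [0.2, -0.4, -2.3]
gripper_width: 0.0518
finger_force: 45.0
```

Call:
carry_out(rows=[0,1.25,0.11,-0.0237,-0.0156,0.006,-1,0,2.5,0.22,-0.0474,-0.0311,0.012,-1,0,3.75,0.33,-0.0712,-0.0467,0.018,-1,0,5,0.44,-0.0949,-0.0623,0.024,-1,0,6.24,0.56,-0.1186,-0.0779,0.03,-1])

```text
time_s: 31.4
position: [0.5233, -0.2012, 0.121]
tcp_rot: [-1.657, -2.032, -0.539]
ft_force: [0.9, 0.8, -1.0]
gripper_width: 0.0516
finger_force: 45.0
```

Call:
carry_out(rows=[0,1.25,0.11,-0.0209,-0.0137,-0.0147,-1,0,1.25,0.11,-0.0209,-0.0137,-0.0147,-1,0,1.25,0.11,-0.0209,-0.0137,-0.0147,-1,0,1.25,0.11,-0.0209,-0.0137,-0.0147,-1])

```text
time_s: 31.9
position: [0.5161, -0.2266, 0.1224]
tcp_rot: [-1.568, -1.901, -0.648]
ft_force: [-0.0, 0.3, -0.9]
gripper_width: 0.0516
finger_force: 45.0
```

```bash
python3 - <<'E'
from h import *
s=sense();print(s['position'],s['gripper_width'],s['finger_force'],s['joint_pos'],load()[0])
i2,d2,p2=snap('top','top3.png'); g2=i2.max(-1); b=p2[200:270,350:420]; gg=g2[200:270,350:420]; z=b[...,2]
m=(abs(z-.135)<.01); print('all',m.sum(),cv2.minAreaRect((b[m][:,:2]*1000).astype(np.float32)))
m&=(gg>np.percentile(gg[m],30)); q=b[m]; print(m.sum(),cv2.minAreaRect((q[:,:2]*1000).astype(np.float32)))
A=np.c_[q[:,:2],np.ones(len(q))]; print('slope',np.linalg.lstsq(A,q[:,2],rcond=None)[0],np.median(q[:,2]))
im,d,p=snap('wrist')
o=np.hstack([cv2.resize(i2[195:275,330:430],None,fx=4,fy=4,interpolation=cv2.INTER_CUBIC),cv2.resize(im[150:350,130:430],(400,320))]); cv2.imwrite('pics/c4.png',o)
plan([((514.9,-227.2,40,10.8,45),-1,3),((514.9,-227.2,30,10.8,45),-1,4)])
E
```

```text
[ 0.51610861 -0.22657366  0.12241286] 0.05160545620308144 44.95466575026512 [-0.78000193  0.67739628  1.17911902  0.44134952  1.93436425 -0.9526881 ] [ 0.51487559 -0.22716756  0.1199702 ]
all 546 ((516.878662109375, -225.66200256347656), (80.13095092773438, 44.47947692871094), 11.450528144836426)
371 ((515.202392578125, -226.18666076660156), (76.42719268798828, 43.12921905517578), 10.857112884521484)
slope [-0.01879562  0.00481305  0.14596847] 0.1351518381215897
[0.00,0.00,-0.00,-0.0283,0.0000,0.0283,-1,0.00,0.00,-0.00,-0.0566,0.0000,0.0565,-1,0.00,0.00,-0.00,-0.0566,0.0000,0.0565,-1,0.00,0.00,-0.00,-0.0566,0.0000,0.0565,-1,0.00,0.00,-0.00,-0.0566,0.0000,0.0565,-1]
[0.00,0.00,-0.00,-0.0070,0.0000,0.0071,-1,0.00,0.00,-0.00,-0.0070,0.0000,0.0071,-1,0.00,0.00,-0.00,-0.0070,0.0000,0.0071,-1,0.00,0.00,-0.00,-0.0070,0.0000,0.0071,-1,0.00,0.00,-0.00,-0.0070,0.0000,0.0071,-1]
```

View pics/c4.png

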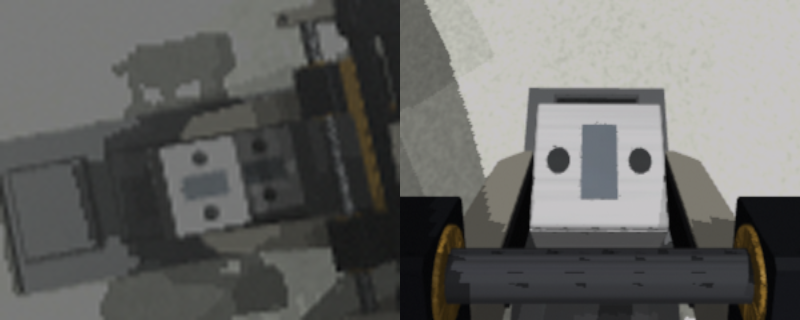

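Both views show the crown (spots at (198,158) and (211,213)) level above pocket 2. Lowering.

Call:
carry_out(rows=[0,0,0,-0.0283,0,0.0283,-1,0,0,0,-0.0566,0,0.0565,-1,0,0,0,-0.0566,0,0.0565,-1,0,0,0,-0.0566,0,0.0565,-1,0,0,0,-0.0566,0,0.0565,-1])

```text
time_s: 32.62
position: [0.5162, -0.2281, 0.0425]
tcp_rot: [-1.569, -1.899, -0.649]
ft_force: [0.8, 0.7, -0.8]
gripper_width: 0.0514
finger_force: 45.0
```

Call:
carry_out(rows=[0,0,0,-0.004,0,0.004,-1,0,0,0,-0.007,0,0.0071,-1,0,0,0,-0.007,0,0.0071,-1,0,0,0,-0.007,0,0.0071,-1,0,0,0,-0.007,0,0.0071,-1])

```text
time_s: 33.25
position: [0.5149, -0.2272, 0.03]
tcp_rot: [-1.568, -1.894, -0.649]
ft_force: [0.8, -0.0, -2.1]
gripper_width: 0.0514
finger_force: 45.0
```

Call:
carry_out(rows=[0,0,0,-0.0026,0,0.0026,-1,0,0,0,-0.0026,0,0.0026,-1,0,0,0,-0.0026,0,0.0026,-1])

```text
time_s: 33.62
position: [0.5151, -0.2274, 0.0265]
tcp_rot: [-1.568, -1.895, -0.649]
ft_force: [0.2, -0.7, 2.1]
gripper_width: 0.0515
finger_force: 44.9
```

Call:
carry_out(rows=[0,0,0,0,0,0,0.6,0,0,0,0,0,0,0.6,0,0,0,0,0,0,0.6,0,0,0,0,0,0,0.6,0,0,0,0,0,0,0.6])

```text
time_s: 34.25
position: [0.5148, -0.2271, 0.0262]
tcp_rot: [-1.568, -1.894, -0.649]
ft_force: [-0.1, -0.7, -0.2]
gripper_width: 0.0742
finger_force: 0.0
```

Call:
carry_out(rows=[0,0,0,0,0,-0.0424,0.6,0,0,0,0,0,-0.085,0.8,0,0,0,0,0,-0.12,1,0,0,0,0,0,-0.12,1,0,0,0,0,0,-0.12,1])

```text
time_s: 34.88
position: [0.5304, -0.3094, 0.1097]
tcp_rot: [-1.567, -1.893, -0.649]
ft_force: [-0.6, 0.3, 0.5]
gripper_width: 0.0928
finger_force: 0.0
```

Call:
carry_out(rows=[0,0,0,0,0,0,1,0,0,0,0,0,0,1,0,0,0,0,0,0,1])

```text
time_s: 35.25
position: [0.5306, -0.3099, 0.1108]
tcp_rot: [-1.567, -1.894, -0.649]
ft_force: [0.2, -0.1, -0.1]
gripper_width: 0.093
finger_force: 0.0
```

```bash
python3 - <<'E'
from h import *
s=sense();print(s['position'],s['gripper_width'])
i2,d2,p2=snap('top'); blobs(p2[100:310,190:300]); print('tray'); blobs(p2[200:300,320:440],.03,.05,20)
x,y,a=605.8,155.5,-10.4; t=np.radians(a); X=np.array([-np.sin(t),np.cos(t)])
pre=np.array([x,y])-49.5*X
plan([((*pre,120,a,45),1,1),((*pre,65,a,45),1,1),((x,y,15.5,a,45),1,3),((x,y,15.5,a,45),-1,6)],sync=True)
print()
plan([((x,y,110,a,45),-1,1),((560,60,110,0,-45),-1,1),((560,60,27,0,-45),-1,4)])
E
```

```text
[ 0.53063947 -0.30987166  0.11081882] 0.09298139059920278
px [88. 59.] ztop 0.0517 xy [727.9   8.6] size [79.5 45.9] long axis deg 75.3
px [ 31. 106.] ztop 0.0316 xy [605.6 155.6] size [52.  44.2] long axis deg -10.6
tray
px [75. 37.] ztop 0.0410 xy [ 527.9 -291.1] size [52. 44.] long axis deg 10.2
px [50. 42.] ztop 0.0414 xy [ 515.6 -227.2] size [51.8 44.9] long axis deg 11.0
[-0.27,0.00,0.27,0.0410,0.0204,0.0392,1,-0.54,0.00,0.53,0.0821,0.0409,0.0784,1,-0.80,0.00,0.80,0.1231,0.0613,0.1176,1,-1.07,0.00,1.07,0.1641,0.0818,0.1568,1,-1.34,0.00,1.34,0.2052,0.1022,0.1960,1]
[-0.27,0.00,0.26,0.0434,0.0049,0.0415,1,-0.54,0.00,0.53,0.0868,0.0098,0.0831,1,-0.54,0.00,0.53,0.0868,0.0098,0.0831,1,-0.54,0.00,0.53,0.0479,0.0098,0.1220,1,-0.54,0.00,0.53,0.0479,0.0098,0.1220,1]
[0.00,0.00,0.00,0.0000,0.0000,0.0350,1,0.00,0.00,0.00,0.0000,-0.0000,0.0700,1,0.00,0.00,0.00,0.0000,-0.0000,0.0700,1,0.00,0.00,0.00,0.0000,-0.0000,0.0700,1,0.00,0.00,0.00,0.0000,-0.0000,0.0700,1]
[0.00,0.00,0.00,0.0000,-0.0000,0.0000,-1,0.00,0.00,0.00,0.0000,-0.0000,0.0000,-1,0.00,0.00,0.00,0.0000,-0.0000,0.0000,-1,0.00,0.00
[... 270 characters left out ...]
68,-1,0.00,-1.25,-0.16,0.0588,-0.0030,-0.0749,-1,0.00,-2.49,-0.32,0.0508,-0.0061,-0.0829,-1]
[0.00,-1.25,-0.16,-0.0101,-0.0035,-0.0048,-1,0.00,-2.49,-0.32,-0.0203,-0.0070,-0.0097,-1,0.00,-3.74,-0.48,-0.0304,-0.0105,-0.0145,-1,0.00,-4.99,-0.64,-0.0406,-0.0140,-0.0193,-1,0.00,-6.23,-0.81,-0.0507,-0.0175,-0.0242,-1]
[0.01,-1.25,-0.16,-0.0098,-0.0047,0.0045,-1,0.01,-2.49,-0.32,-0.0196,-0.0094,0.0089,-1,0.01,-2.49,-0.32,-0.0196,-0.0094,0.0089,-1,0.01,-2.49,-0.32,-0.0021,-0.0105,0.0465,-1,0.01,-2.49,-0.32,0.0154,-0.0116,0.0841,-1]
[-0.00,-0.00,0.00,0.0000,0.0000,-0.0000,-1,-0.00,-0.00,0.00,0.0000,0.0000,-0.0000,-1,-0.00,-0.00,0.00,0.0000,0.0000,-0.0000,-1,-0.00,-0.00,0.00,0.0000,0.0000,-0.0000,-1]
```

Both are seated. Now cover C, first half turn (onto its side at about (560,60)).

Call:
carry_out(rows=[-0.27,0,0.27,0.041,0.0204,0.0392,1,-0.54,0,0.53,0.0821,0.0409,0.0784,1,-0.8,0,0.8,0.1231,0.0613,0.1176,1,-1.07,0,1.07,0.1641,0.0818,0.1568,1,-1.34,0,1.34,0.2052,0.1022,0.196,1])

```text
time_s: 35.92
position: [0.5783, -0.0108, 0.1178]
tcp_rot: [-1.838, -1.699, -0.761]
ft_force: [-0.1, 0.1, 0.7]
gripper_width: 0.0931
finger_force: 0.0
```

Call:
carry_out(rows=[-0.27,0,0.26,0.0434,0.0049,0.0415,1,-0.54,0,0.53,0.0868,0.0098,0.0831,1,-0.54,0,0.53,0.0868,0.0098,0.0831,1,-0.54,0,0.53,0.0479,0.0098,0.122,1,-0.54,0,0.53,0.0479,0.0098,0.122,1])

```text
time_s: 36.55
position: [0.5938, 0.1066, 0.0611]
tcp_rot: [-1.938, -1.609, -0.796]
ft_force: [-0.6, 0.9, 0.4]
gripper_width: 0.0933
finger_force: 0.0
```

Call:
carry_out(rows=[0,0,0,0,0,0.035,1,0,0,0,0,0,0.07,1,0,0,0,0,0,0.07,1,0,0,0,0,0,0.07,1,0,0,0,0,0,0.07,1])

```text
time_s: 37.17
position: [0.6074, 0.1537, 0.0173]
tcp_rot: [-1.94, -1.616, -0.806]
ft_force: [-0.0, 0.1, -0.1]
gripper_width: 0.0929
finger_force: 0.0
```

Call:
carry_out(rows=[0,0,0,0,0,0,-1,0,0,0,0,0,0,-1,0,0,0,0,0,0,-1,0,0,0,0,0,0,-1,0,0,0,0,0,0,-1])

```text
time_s: 37.8
position: [0.6059, 0.1551, 0.0155]
tcp_rot: [-1.938, -1.615, -0.803]
ft_force: [0.1, -0.3, 0.8]
gripper_width: 0.0518
finger_force: 45.0
```

Call:
carry_out(rows=[0,0,0,0,0,0,-1,0,0,0,0,0,0,-1])

```text
time_s: 38.05
position: [0.6059, 0.1551, 0.0155]
tcp_rot: [-1.938, -1.615, -0.803]
ft_force: [-0.1, 0.1, -0.9]
gripper_width: 0.0512
finger_force: 45.0
```

Call:
carry_out(rows=[0,0,0,0.0334,0,-0.0334,-1,0,0,0,0.0669,0,-0.0668,-1,0,0,0,0.0669,0,-0.0668,-1,0,-1.25,-0.16,0.0588,-0.003,-0.0749,-1,0,-2.49,-0.32,0.0508,-0.0061,-0.0829,-1])

```text
time_s: 38.67
position: [0.5953, 0.1324, 0.1087]
tcp_rot: [-2.143, -1.86, -0.494]
ft_force: [-0.8, 0.5, -1.5]
gripper_width: 0.0519
finger_force: 45.0
```

Call:
carry_out(rows=[0,-1.25,-0.16,-0.0101,-0.0035,-0.0048,-1,0,-2.49,-0.32,-0.0203,-0.007,-0.0097,-1,0,-3.74,-0.48,-0.0304,-0.0105,-0.0145,-1,0,-4.99,-0.64,-0.0406,-0.014,-0.0193,-1,0,-6.23,-0.81,-0.0507,-0.0175,-0.0242,-1])

```text
time_s: 39.3
position: [0.5703, 0.0808, 0.1099]
tcp_rot: [2.008, 1.929, -0.425]
ft_force: [-0.5, -0.4, -2.0]
gripper_width: 0.0516
finger_force: 45.0
```

Call:
carry_out(rows=[0.01,-1.25,-0.16,-0.0098,-0.0047,0.0045,-1,0.01,-2.49,-0.32,-0.0196,-0.0094,0.0089,-1,0.01,-2.49,-0.32,-0.0196,-0.0094,0.0089,-1,0.01,-2.49,-0.32,-0.0021,-0.0105,0.0465,-1,0.01,-2.49,-0.32,0.0154,-0.0116,0.0841,-1])

```text
time_s: 39.92
position: [0.5613, 0.06, 0.0268]
tcp_rot: [1.766, 1.762, -0.723]
ft_force: [0.4, 0.8, -1.5]
gripper_width: 0.0517
finger_force: 45.0
```

Call:
carry_out(rows=[0,0,0,0,0,0,-1,0,0,0,0,0,0,-1,0,0,0,0,0,0,-1,0,0,0,0,0,0,-1])

```text
time_s: 40.42
position: [0.5608, 0.0598, 0.0282]
tcp_rot: [1.762, 1.759, -0.727]
ft_force: [-1.1, 0.1, -0.9]
gripper_width: 0.0515
finger_force: 45.0
```

```bash
python3 - <<'E'
from h import *
s=sense();print(s['position'],s['gripper_width'],s['finger_force'],s['ft_force'],load()[0])
im,d,p=snap('wrist','w5.png')
plan([((560,60,22.5,0,-45),-1,3)])
E
```

```text
[0.56081999 0.05976283 0.02821167] 0.0514944067428128 44.99544560909271 [-1.1018062   0.10261769 -0.86778395] [0.55998039 0.05996129 0.02702618]
[-0.00,-0.00,0.00,0.0032,0.0000,0.0032,-1,-0.00,-0.00,0.00,0.0032,0.0000,0.0032,-1,-0.00,-0.00,0.00,0.0032,0.0000,0.0032,-1,-0.00,-0.00,0.00,0.0032,0.0000,0.0032,-1]
```

View pics/w5.png

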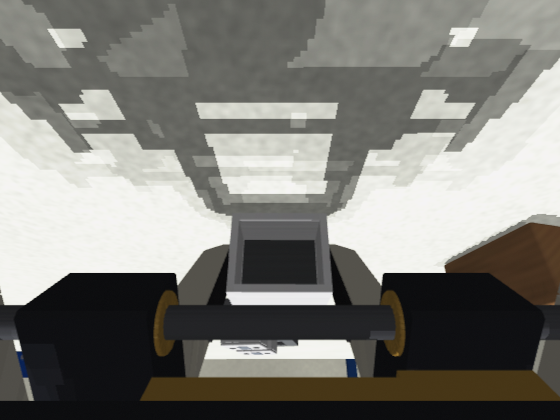

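The open rim faces +y (camera side), so the crown now faces −y as planned. Setting it down and re-gripping from the other side.

Call:
carry_out(rows=[0,0,0,0.0032,0,0.0032,-1,0,0,0,0.0032,0,0.0032,-1,0,0,0,0.0032,0,0.0032,-1,0,0,0,0.0032,0,0.0032,-1])

```text
time_s: 40.98
position: [0.5602, 0.0596, 0.0225]
tcp_rot: [1.761, 1.76, -0.729]
ft_force: [-0.3, -0.1, -1.8]
gripper_width: 0.0518
finger_force: 45.0
```

Call:
carry_out(rows=[0,0,0,0,0,0,1,0,0,0,0,0,0,1,0,0,0,0,0,0,1,0,0,0,0,0,0,1,0,0,0,0,0,0,1])

```text
time_s: 41.6
position: [0.5602, 0.0595, 0.0226]
tcp_rot: [1.761, 1.76, -0.729]
ft_force: [0.7, -0.1, 0.0]
gripper_width: 0.0919
finger_force: 0.0
```

Call:
carry_out(rows=[0,0,0,0,0,0,1,0,0,0,0,0,-0.05,1,0,0,0,0,0,-0.1,1,0,0,0,0,0,-0.14,1,0,0,0,0,0,-0.14,1])

```text
time_s: 42.22
position: [0.5619, 0.1612, 0.1243]
tcp_rot: [1.761, 1.76, -0.721]
ft_force: [0.9, -0.3, -0.3]
gripper_width: 0.0931
finger_force: 0.0
```

Call:
carry_out(rows=[0,0,0,0,0,0,1,0,0,0,0,0,0,1,0,0,0,0,0,0,1])

```text
time_s: 42.6
position: [0.5597, 0.1573, 0.1205]
tcp_rot: [1.761, 1.76, -0.733]
ft_force: [-1.1, 0.1, -0.2]
gripper_width: 0.0929
finger_force: 0.0
```

```bash
python3 - <<'E'
from h import *
s=sense();print(s['position'],s['gripper_width'])
im,d,p=snap('wrist'); blobs(p,.02,.06); i2,d2,p2=snap('top'); print('top'); blobs(p2[100:310,190:300]); print('tray'); blobs(p2[200:300,320:440],.03,.05,20)
plan([((560,60,125,0,0),1,0),((560,8,115,0,45),1,3)],sync=True)
E
```

```text
[0.55965113 0.1572739  0.1204785 ] 0.09287444133270562
px [279. 214.] ztop 0.0437 xy [559.1  61.4] size [52.1 30.8] long axis deg -0.1
px [437. 233.] ztop 0.0493 xy [725.7  10.7] size [80.4 45.7] long axis deg 74.7
px [256. 293.] ztop 0.0391 xy [ 518.9 -253.9] size [104.   51.7] long axis deg -79.1
px [363. 295.] ztop 0.0503 xy [ 702.3 -225.6] size [43.1 17.5] long axis deg 29.8
px [347. 361.] ztop 0.0556 xy [  895.1 -1443.6] size [38.7 26.9] long axis deg 4.4
top
px [88. 60.] ztop 0.0518 xy [727.8   8.5] size [79.5 45.3] long axis deg 75.6
px [ 68. 124.] ztop 0.0460 xy [561.   58.9] size [48.6 28.1] long axis deg 0.3
tray
px [75. 37.] ztop 0.0412 xy [ 527.9 -291.1] size [51.8 44.9] long axis deg 10.6
px [50. 42.] ztop 0.0413 xy [ 515.6 -226.8] size [51.6 44.6] long axis deg 10.4
[-0.00,1.13,-0.00,-0.0144,0.0000,0.0133,1,-0.01,2.25,-0.00,-0.0288,0.0001,0.0265,1,-0.01,3.38,-0.00,-0.0431,0.0001,0.0398,1,-0.01,4.50,-0.00,-0.0575,0.0002,0.0530,1,-0.01,5.63,-0.00,-0.0719,0.0002,0.0663,1]
[-0.00,1.12,-0.01,-0.0104,0.0000,0.0020,1,-0.00,2.25,-0.01,-0.0208,0.0000,0.0040,1,0.00,3.37,-0.01,-0.0312,0.0000,0.0060,1,0.00,4.50,-0.01,-0.0416,0.0000,0.0080,1,0.00,5.62,-0.01,-0.0520,0.0000,0.0100,1]
[-0.00,0.00,0.00,0.0000,0.0000,-0.0000,1,-0.00,0.00,0.00,0.0000,0.0000,-0.0000,1,-0.00,0.00,0.00,0.0000,0.0000,-0.0000,1]
```

Call:
carry_out(rows=[0,1.13,0,-0.0144,0,0.0133,1,-0.01,2.25,0,-0.0288,0.0001,0.0265,1,-0.01,3.38,0,-0.0431,0.0001,0.0398,1,-0.01,4.5,0,-0.0575,0.0002,0.053,1,-0.01,5.63,0,-0.0719,0.0002,0.0663,1])

```text
time_s: 43.32
position: [0.5609, 0.0602, 0.1268]
tcp_rot: [-2.221, -2.221, -0.011]
ft_force: [-0.3, -0.3, -0.2]
gripper_width: 0.0931
finger_force: 0.0
```

Call:
carry_out(rows=[0,1.12,-0.01,-0.0104,0,0.002,1,0,2.25,-0.01,-0.0208,0,0.004,1,0,3.37,-0.01,-0.0312,0,0.006,1,0,4.5,-0.01,-0.0416,0,0.008,1,0,5.62,-0.01,-0.052,0,0.01,1])

```text
time_s: 43.95
position: [0.5609, 0.0074, 0.1164]
tcp_rot: [-1.757, -1.76, -0.737]
ft_force: [0.8, -0.2, -0.4]
gripper_width: 0.0929
finger_force: 0.0
```

Call:
carry_out(rows=[0,0,0,0,0,0,1,0,0,0,0,0,0,1,0,0,0,0,0,0,1])

```text
time_s: 44.32
position: [0.561, 0.0097, 0.1169]
tcp_rot: [-1.758, -1.767, -0.73]
ft_force: [0.8, 0.0, 0.6]
gripper_width: 0.0927
finger_force: 0.0
```

```bash
python3 - <<'E'
from h import *
s=sense();print(s['position'],load()[0])
im,d,p=snap('wrist'); blobs(p,.02,.06)
plan([((560,8,72,0,45),1,1),((560,57.7,22.5,0,45),1,3),((560,57.7,22.5,0,45),-1,6)])
print()
plan([((560,57.7,120,0,45),-1,0),((502.5,-161.4,120,10.8,-45),-1,4)])
E
```

```text
[0.56103136 0.00966298 0.11685464] [0.55996327 0.00797402 0.11496784]
px [372.  39.] ztop 0.0568 xy [677.6 336.1] size [55.6 27.4] long axis deg -15.3
px [277. 241.] ztop 0.0435 xy [559.1  60. ] size [52.1 31.1] long axis deg -0.5
px [489. 261.] ztop 0.0492 xy [732.4  35. ] size [45.6 27.5] long axis deg -12.9
[-0.00,0.00,0.00,-0.0304,0.0000,0.0304,1,-0.00,0.00,0.00,-0.0304,0.0000,0.0304,1,-0.00,0.00,0.00,-0.0303,0.0000,0.0655,1,-0.00,0.00,0.00,-0.0302,0.0000,0.1006,1,-0.00,0.00,0.00,-0.0302,0.0000,0.1006,1]
[-0.00,0.00,0.00,0.0000,0.0000,-0.0000,1,-0.00,0.00,0.00,0.0000,0.0000,-0.0000,1,-0.00,0.00,0.00,0.0000,0.0000,-0.0000,-1,-0.00,0.00,0.00,0.0000,0.0000,-0.0000,-1,-0.00,0.00,0.00,0.0000,0.0000,-0.0000,-1]
[-0.00,0.00,0.00,0.0000,0.0000,-0.0000,-1,-0.00,0.00,0.00,0.0000,0.0000,-0.0000,-1,-0.00,0.00,0.00,0.0000,0.0000,-0.0000,-1,-0.00,0.00,0.00,0.0000,0.0000,-0.0000,-1]

[-0.00,0.00,0.00,0.0345,0.0000,-0.0345,-1,-0.00,0.00,0.00,0.0689,0.0001,-0.0690,-1,-0.00,-1.24,-0.16,0.0517,-0.0063,-0.0862,-1,-0.00,-2.49,-0.33,0.0345,-0.0127,-0.1034,-1,0.00,-3.73,-0.50,0.0173,-0.0191,-0.1206,-1]
[0.00,-1.25,-0.16,-0.0231,-0.0079,-0.0065,-1,0.00,-2.50,-0.33,-0.0461,-0.0157,-0.0130,-1,0.00,-3.74,-0.50,-0.0691,-0.0236,-0.0195,-1,0.00,-4.99,-0.66,-0.0921,-0.0314,-0.0259,-1,0.00,-6.23,-0.83,-0.1151,-0.0392,-0.0324,-1]
[0.00,-1.25,-0.17,-0.0189,-0.0105,0.0130,-1,0.00,-1.25,-0.17,-0.0189,-0.0105,0.0130,-1,0.00,-1.25,-0.17,-0.0189,-0.0105,0.0130,-1,0.00,-1.25,-0.17,-0.0189,-0.0105,0.0130,-1,0.00,-1.25,-0.17,-0.0189,-0.0105,0.0130,-1]
```

Call:
carry_out(rows=[0,0,0,-0.0304,0,0.0304,1,0,0,0,-0.0304,0,0.0304,1,0,0,0,-0.0303,0,0.0655,1,0,0,0,-0.0302,0,0.1006,1,0,0,0,-0.0302,0,0.1006,1])

```text
time_s: 45.0
position: [0.5592, 0.061, 0.0231]
tcp_rot: [-1.755, -1.762, -0.728]
ft_force: [-0.5, 0.1, -0.3]
gripper_width: 0.0934
finger_force: 0.0
```

Call:
carry_out(rows=[0,0,0,0,0,0,1,0,0,0,0,0,0,1,0,0,0,0,0,0,-1,0,0,0,0,0,0,-1,0,0,0,0,0,0,-1])

```text
time_s: 45.62
position: [0.5605, 0.0584, 0.0231]
tcp_rot: [-1.759, -1.762, -0.73]
ft_force: [0.6, -0.8, 0.4]
gripper_width: 0.0678
finger_force: 0.0
```

Call:
carry_out(rows=[0,0,0,0,0,0,-1,0,0,0,0,0,0,-1,0,0,0,0,0,0,-1,0,0,0,0,0,0,-1])

```text
time_s: 46.12
position: [0.5604, 0.0586, 0.023]
tcp_rot: [-1.758, -1.762, -0.73]
ft_force: [0.2, 0.0, -0.3]
gripper_width: 0.0516
finger_force: 45.0
```

Call:
carry_out(rows=[0,0,0,0.0345,0,-0.0345,-1,0,0,0,0.0689,0.0001,-0.069,-1,0,-1.24,-0.16,0.0517,-0.0063,-0.0862,-1,0,-2.49,-0.33,0.0345,-0.0127,-0.1034,-1,0,-3.73,-0.5,0.0173,-0.0191,-0.1206,-1])

```text
time_s: 46.75
position: [0.5417, -0.0159, 0.1215]
tcp_rot: [-2.026, -2.164, -0.304]
ft_force: [-0.4, 0.6, -1.7]
gripper_width: 0.0517
finger_force: 45.0
```

Call:
carry_out(rows=[0,-1.25,-0.16,-0.0231,-0.0079,-0.0065,-1,0,-2.5,-0.33,-0.0461,-0.0157,-0.013,-1,0,-3.74,-0.5,-0.0691,-0.0236,-0.0195,-1,0,-4.99,-0.66,-0.0921,-0.0314,-0.0259,-1,0,-6.23,-0.83,-0.1151,-0.0392,-0.0324,-1])

```text
time_s: 47.38
position: [0.51, -0.1364, 0.1214]
tcp_rot: [1.686, 1.994, -0.515]
ft_force: [-1.9, -0.4, -1.9]
gripper_width: 0.0513
finger_force: 45.0
```

Call:
carry_out(rows=[0,-1.25,-0.17,-0.0189,-0.0105,0.013,-1,0,-1.25,-0.17,-0.0189,-0.0105,0.013,-1,0,-1.25,-0.17,-0.0189,-0.0105,0.013,-1,0,-1.25,-0.17,-0.0189,-0.0105,0.013,-1,0,-1.25,-0.17,-0.0189,-0.0105,0.013,-1])

```text
time_s: 48.0
position: [0.5039, -0.1609, 0.1214]
tcp_rot: [1.569, 1.893, -0.644]
ft_force: [-0.5, -0.1, -1.1]
gripper_width: 0.0513
finger_force: 45.0
```

```bash
python3 - <<'E'
from h import *
s=sense();print(s['position'],s['gripper_width'],s['finger_force'],load()[0])
im,d,p=snap('wrist')
def plane(r):
    q=p[r[0]:r[1],r[2]:r[3]].reshape(-1,3); m=q.mean(0); n=np.linalg.svd(q-m)[2][2]; print('mean',m.round(4),'n',(n*np.sign(n[2])).round(3),'rms',(abs((q-m)@n)).mean().round(5))
plane((270,288,238,322)); plane((222,258,240,318))
i2,d2,p2=snap('top','top4.png'); b=p2[200:270,310:380]; z=b[...,2]
m=(abs(z-.134)<.008); print('all',m.sum(),cv2.minAreaRect((b[m][:,:2]*1000).astype(np.float32)))
plan([((502.5,-161.4,40,10.8,-45),-1,3),((502.5,-161.4,30,10.8,-45),-1,4)])
E
```

```text
[ 0.50386309 -0.16087668  0.12142334] 0.05128882384039477 44.9989427626133 [ 0.50247629 -0.16139893  0.12002582]Traceback (most recent call last):
  File "<stdin>", line 6, in <module>
  File "<stdin>", line 5, in plane
    u, s, vh = gufunc(a, signature=signature)
               ~~~~~~^^^^^^^^^^^^^^^^^^^^^^^^
    raise LinAlgError("SVD did not converge")
numpy.linalg.LinAlgError: SVD did not converge
```

```bash
python3 - <<'E'
from h import *
im,d,p=snap('wrist')
def plane(r):
    q=p[r[0]:r[1],r[2]:r[3]].reshape(-1,3); q=q[~np.isnan(q[:,0])]; m=q.mean(0); n=np.linalg.svd(q-m,full_matrices=False)[2][2]; print('mean',m.round(4),'n',(n*np.sign(n[2])).round(3),'rms',(abs((q-m)@n)).mean().round(5))
plane((270,288,238,322)); plane((222,258,240,318))
i2,d2,p2=snap('top','top4.png'); b=p2[200:270,310:380]; z=b[...,2]
m=(abs(z-.134)<.008); print('all',m.sum(),cv2.minAreaRect((b[m][:,:2]*1000).astype(np.float32)))
for i in range(4): snap('top')
s=sense();print(s['position'],s['gripper_width'],s['finger_force'])
plan([((502.5,-161.4,40,10.8,-45),-1,3),((502.5,-161.4,30,10.8,-45),-1,4)],sync=True)
E
```

```text
mean [ 0.5014 -0.1497  0.1346] n [-0.006  0.021  1.   ] rms 0.00025
mean [ 0.4989 -0.139   0.1178] n [ 0.187 -0.982  0.003] rms 0.00047
all 498 ((503.4091796875, -161.52650451660156), (79.10965728759766, 44.204097747802734), 10.596247673034668)
[ 0.50300859 -0.16064592  0.12033812] 0.05194663437382722 44.99891147017479
[0.01,-0.00,-0.00,0.0282,-0.0004,0.0287,-1,0.01,-0.00,-0.00,0.0563,-0.0008,0.0573,-1,0.01,-0.00,-0.00,0.0563,-0.0008,0.0573,-1,0.01,-0.00,-0.00,0.0563,-0.0008,0.0573,-1,0.01,-0.00,-0.00,0.0563,-0.0008,0.0573,-1]
[0.00,-0.00,-0.00,0.0071,0.0000,0.0071,-1,0.00,-0.00,-0.00,0.0071,0.0000,0.0071,-1,0.00,-0.00,-0.00,0.0071,0.0000,0.0071,-1,0.00,-0.00,-0.00,0.0071,0.0000,0.0071,-1,0.00,-0.00,-0.00,0.0071,0.0000,0.0071,-1]
```

Level crown, on target. Lowering into pocket 3.

Call:
carry_out(rows=[0,0,0,0.0282,-0.0004,0.0287,-1,0,0,0,0.0563,-0.0008,0.0573,-1,0,0,0,0.0563,-0.0008,0.0573,-1,0,0,0,0.0563,-0.0008,0.0573,-1,0,0,0,0.0563,-0.0008,0.0573,-1])

```text
time_s: 48.98
position: [0.5041, -0.1613, 0.0422]
tcp_rot: [1.566, 1.893, -0.644]
ft_force: [-0.3, -0.9, -1.5]
gripper_width: 0.0516
finger_force: 45.0
```

Call:
carry_out(rows=[0,0,0,0.004,0,0.004,-1,0,0,0,0.0071,0,0.0071,-1,0,0,0,0.0071,0,0.0071,-1,0,0,0,0.0071,0,0.0071,-1,0,0,0,0.0071,0,0.0071,-1])

```text
time_s: 49.6
position: [0.5026, -0.1614, 0.0301]
tcp_rot: [1.566, 1.895, -0.647]
ft_force: [0.5, 0.2, -1.2]
gripper_width: 0.0516
finger_force: 45.0
```

Call:
carry_out(rows=[0,0,0,0.0026,0,0.0026,-1,0,0,0,0.0026,0,0.0026,-1,0,0,0,0.0026,0,0.0026,-1])

```text
time_s: 49.98
position: [0.5024, -0.1614, 0.0262]
tcp_rot: [1.566, 1.895, -0.647]
ft_force: [-0.8, -0.1, -1.1]
gripper_width: 0.0517
finger_force: 45.0
```

Call:
carry_out(rows=[0,0,0,0,0,0,0.6,0,0,0,0,0,0,0.6,0,0,0,0,0,0,0.6,0,0,0,0,0,0,0.6,0,0,0,0,0,0,0.6])

```text
time_s: 50.6
position: [0.5025, -0.1614, 0.0263]
tcp_rot: [1.566, 1.895, -0.647]
ft_force: [-0.2, -0.2, 0.3]
gripper_width: 0.0746
finger_force: 0.0
```

Call:
carry_out(rows=[0,0,0,0,0,-0.0424,0.6,0,0,0,0,0,-0.085,0.8,0,0,0,0,0,-0.14,1,0,0,0,0,0,-0.18,1,0,0,0,0,0,-0.18,1])

```text
time_s: 51.22
position: [0.4802, -0.0344, 0.1561]
tcp_rot: [1.565, 1.894, -0.64]
ft_force: [0.2, -0.4, -1.0]
gripper_width: 0.0925
finger_force: 0.0
```

Call:
carry_out(rows=[0,0,0,0,0,0,1,0,0,0,0,0,0,1,0,0,0,0,0,0,1,0,0,0,0,0,0,1])

```text
time_s: 51.72
position: [0.478, -0.0371, 0.1531]
tcp_rot: [1.567, 1.895, -0.648]
ft_force: [0.9, -0.4, 0.4]
gripper_width: 0.093
finger_force: 0.0
```

```bash
python3 - <<'E'
from h import *
s=sense();print(s['position'],s['gripper_width'])
i2,d2,p2=snap('top','top5.png'); blobs(p2[100:310,100:300]); print('tray'); blobs(p2[200:300,320:440],.03,.05,20)
i3=snap('scene')[0]
o=np.vstack([cv2.resize(i2[150:310,90:440],(800,366)),cv2.resize(i3[80:290,90:440],(390,234)).repeat(1,0) if 0 else np.hstack([cv2.resize(i3[80:290,90:440],(390,234)),np.zeros((234,410,3),np.uint8)])]); cv2.imwrite('pics/end.png',np.clip(o*1.5,0,255).astype(np.uint8))
E
```

```text
[ 0.47799207 -0.03708739  0.15309836] 0.09297940289807179
px [178.  59.] ztop 0.0520 xy [728.    8.6] size [79.4 45.2] long axis deg 75.5
px [52. 80.] ztop 0.0573 xy [673.3 334. ] size [50.9 18. ] long axis deg -31.2
px [ 16. 146.] ztop 0.0309 xy [502.7 424.4] size [37.  36.2] long axis deg 58.1
px [ 13. 177.] ztop 0.0313 xy [424.5 427.9] size [37.2 30.2] long axis deg -34.0
tray
px [74. 39.] ztop 0.0412 xy [ 523.7 -288.8] size [52.  44.6] long axis deg 9.6
px [50. 42.] ztop 0.0412 xy [ 515.6 -227. ] size [51.9 44.5] long axis deg 10.9
px [25. 47.] ztop 0.0410 xy [ 503.3 -162. ] size [52.  44.5] long axis deg 10.5
```

View pics/end.png

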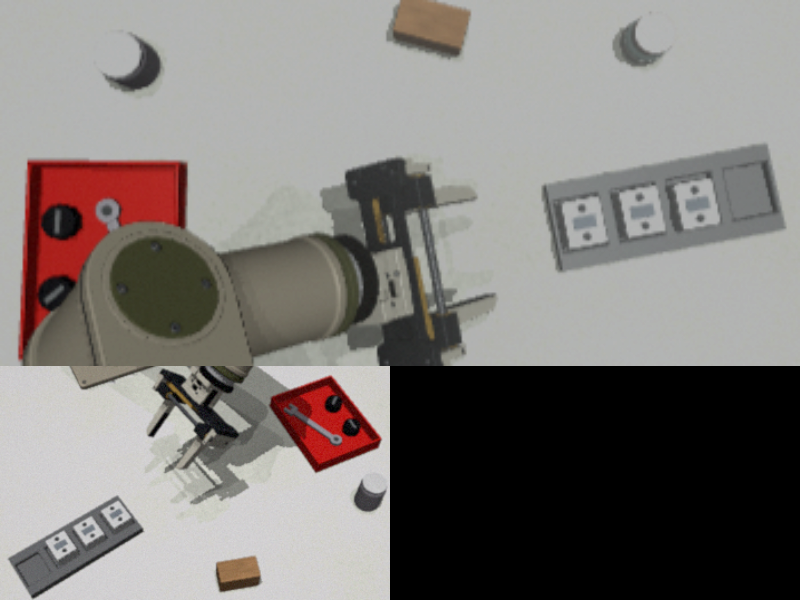

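All three covers are crown up in pockets 1–3, and the spanner and caps are in the pan. The pocket 1 cover has shifted about 4 mm, so I'll check that it's level before handing in.

```bash
python3 - <<'E'
from h import *
for k in range(2):
    i2,d2,p2=snap('top'); b=p2[200:300,320:440]; z=b[...,2]; m=((z>.03)&(z<.05)).astype(np.uint8); n,l,st,c=cv2.connectedComponentsWithStats(m)
    for i in range(1,n):
        if st[i,4]<20: continue
        q=b[l==i]; t=q[q[:,2]>np.median(q[:,2])-.005]; A=np.c_[t[:,:2]-t[:,:2].mean(0),np.ones(len(t))]
        print(t[:,:2].mean(0).round(4),'slope,z',np.linalg.lstsq(A,t[:,2],rcond=None)[0].round(4),st[i,4])
print(sense()['qd'].round(4))
E
```

```text
[ 0.5237 -0.2881] slope,z [ 0.0096 -0.006   0.039 ] 369
[ 0.5154 -0.2264] slope,z [-0.002   0.0057  0.0387] 365
[ 0.5032 -0.1616] slope,z [-0.0059 -0.0052  0.0389] 363
[ 0.5237 -0.2881] slope,z [0.0104 0.0011 0.0388] 364
[ 0.5154 -0.2262] slope,z [ 0.0046 -0.0136  0.0389] 364
[ 0.5034 -0.1619] slope,z [-0.0073  0.0085  0.0389] 365
[ 0.0039 -0.001   0.0007  0.002  -0.0017 -0.0006]
```

All three are level at 39 mm, so they're fully seated. The shifted cover is still inside its pocket, about 5 mm off centre against the 8 mm limit. Handing in.

```bash
python3 -c "
from station import *
print(close_job())"
```

```text
the job is handed in; nothing more can be done
None
```

The job is handed in with no verdict returned: by the last camera check the spanner and both caps are in the pan, and all three covers present sit rim down in pockets 1–3, level and released (the pocket 1 cover about 5 mm off centre, limit 8 mm).

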